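# Load the indexing stage and hold its lock pin out

### The arm

A 7-joint arm with a two-finger parallel gripper is mounted at the origin on the work surface. World frame = base frame: x ahead of the robot, y to its left, z up, the work surface at z = 0. Lengths are in m, angles in degrees, forces in N, time in s.
With the tool pointing down it reaches from about 0.425 to 0.875 m from the base axis. Payload 4.7 kg.
Tool frame: the origin (TCP) lies on the centre line of the jaws, within the pads' length; the fingertips stand 8 mm ahead of it and the grasp point (between the pads) lies 11 mm behind it; z points along the fingers, x is the direction in which the jaws open and shut, and the axes are right-handed (so a half turn about z gives the same grasp; the last joint's range is limited). The gripper opens to 87 mm and grips with 3 to 60 N. Pads are 19 mm wide; open, the fingers measure 117 mm over their backs; the gripper's body (75 mm by 190 mm) begins 51 mm behind the grasp point.
Start: joints at [75.12, 18.392, -4.016, 83.108, 1.295, 78.541, -3.26], TCP at [0.176, -0.626, 0.193] pointing down, gripper open.
Joint ranges: [-163.93, 163.93], [-17.29, 119.83], [-79.2, 71.16], [3.27, 140.29], [-89.18, 269.18], [5.43, 117.66], [-154.24, 154.24]. Speed limits (degrees/s): [147.25, 147.25, 180, 180, 180, 180, 180].

### API

Orientations are given as [roll, pitch, yaw] about the fixed x, y, z axes, in that order (R = Rz(yaw) Ry(pitch) Rx(roll)).
In Python, from cell import telemetry, read_camera, get_calibration, sign_off gives the robot as it stands. The module is installed in compiled form; this text tells all that it offers.
- The arm moves only by the tool carry_out, never from a script. Its arguments are lists of equal length, an entry for each row: "translation": the shift along the tool's x, y, z in cm, a list of three; "turn": the turn about the tool's z in rad; "gripper": the opening, from 0 (shut) to 1 (fully open). In form: {"translation": [[dx, dy, dz], ...], "turn": [turn, ...], "gripper": [gripper, ...]}. A call has 1 to 5 rows; each row is the pose to reach, as a shift and turn from the pose commanded when the call began, along the tool's axes at that moment; what a row does not reach only later rows make up. A row lasts 1/8 s, in which the tool goes at most 62.5 mm and 10.7 degrees, less where a joint would pass 70% of its speed; a pose out of reach is approached as far as the arm can. A call with a gripper value outside its range is refused whole. The fingers move at their own pace and stop on an object; "squeeze" is the grip in N (left out, the last holds). Time passes only in rows, so rows that repeat a pose let the fingers close. It gives the time, the measured TCP pose, the force and the opening at its end, in the units of the state.
- telemetry.get_obs(): the state, without advancing time (a new reading comes with each control period).
- read_camera(name): name is "scene" or "side" or "wrist"; returns the picture (420x560x3 uint8, red, green, blue); there is no depth.
- get_calibration(name): a dict with "fx", "fy", "cx", "cy" (pixels), "R" (3x3) and "t" (3): a world point X has camera coordinates R X + t. Camera axes: x right, y down, z forward; pixel columns grow to the right and rows downward; lengths in m; the calibration is good to about 2 mm. A picture is of the moment at which its call begins: read the wrist's pose just before it. get_calibration takes no time and is no camera call; for the wrist camera it gives the pose at the moment of the call.
- sign_off(): hands the job in, once; it reports no verdict.
The state is a dict: "time_s": time; "qpos": joint angles; "joint_velocities": joint speeds; "effort": joint torques, N m; "tool_pos": TCP position; "tool_rot": TCP orientation; "force": force on the tool from outside, world axes, zero at the start; "wrist_torque": the same for the moment, N m; "grip_width": finger opening in m.
Only numpy, scipy, OpenCV 4.12 (cv2) and the standard library are available. Lean on these libraries where they do the work, as an engineer would, in place of code of your own. Each camera call takes 0.05 s, during which the arm holds its last target.

### The job

Stand the green specimen puck, polished face up, centred on top of the narrow post in the middle of the indexing stage and let go of it. Only then take the red knob of the sprung index pin, pull it fully up to its stop and finish while still holding it there, pin clear of its hole, so that a colleague can turn the disc. Leave the other pucks and everything else on the bench where they are.

Things in the scene. Friction and masses are not known exactly. Their poses are not given: they have to be found in the camera images.
- puck_green: Specimen puck to load: upright solid green resin cylinder, 30 mm diameter, 32 mm tall, about 60 g, with a polished steel disc (18 mm) in its top face. Origin: centre of its underside; z axis up, towards the polished face. It stands on the blue mat.
- puck_black: Another puck, same size and shape in black resin, on the mat. Leave it alone. Origin: centre of its underside.
- puck_orange: Another puck, same size and shape in orange resin, on the mat. Leave it alone. Origin: centre of its underside.
- mat: Fixed flat dark blue mat, 240 mm (its x) by 85 mm (its y), 4 mm thick, on the bench. The three pucks stand in a row along its x axis, about 75 mm apart (each up to 6 mm off), in any order. Origin: centre of its underside.
- stage: Fixed stage: round grey base (230 mm diameter, 12 mm high), aluminium disc (188 mm, top at 34 mm, ring of dark holes), upright dark steel post in the middle, top at 90 mm. Origin: centre of the underside; z up. On its -y side a blue bracket (34 mm wide along x, top at 75 mm, 65 to 123 mm from the middle) carries the index pin 80 mm from the middle. Heights are above the bench.
- post_top (a point): Centre of the flat top face (22 by 22 mm, sides along the stage's x and y) of the post, 90 mm above the bench.
- knob_foot (a point): Foot of the red round pull knob of the index pin, vertical cylinder 25 mm diameter and 36 mm tall with black rings. This point: centre of its underside, 80 mm above the bench (5 mm above the blue bracket) while the pin is seated; knob top then at 116 mm. z axis up. It rides straight up with the pin.
- index_pin (a joint): Travel of the index pin, m, straight up: 0 = seated (its tip 10 mm deep in the disc's hole), 0.020 = fully back against the stop (tip 10 mm above the disc). A spring drives it home: about 4.5 N to start, 8.5 N at the stop; it snaps back if let go.
- reagent_bottle: Amber bottle, 60 mm diameter, 110 mm tall, blue cap. Bystander. Origin: centre of its underside.
- beaker: Glass beaker, 70 mm diameter, 85 mm tall. Bystander. Origin: centre of its underside.
- jar: White jar, 60 mm diameter, 75 mm tall, red lid. Bystander. Origin: centre of its underside.
- slide_box: Blue slide box, 90 by 130 by 32 mm. Bystander. Origin: centre of its underside.
- marker: Marker pen, 120 mm long, 14 mm thick, lying on the notebook (12 mm thick). Bystander. Origin: centre of its underside.
Things that resemble listed ones, but are neither listed nor needed, are in the scene too. Of the things that look like the stage, take the one that is farthest from the robot's base at the start.

How it is judged (in metres and radians):
On the way, in this order (a step that is already met when the one before it is completed fails the run):
1. the green puck stands centred on the post, let go and at rest, with the index pin still seated (horizontal distance between puck_green and post_top below 0.007 m and z of puck_green in the frame of post_top between -0.003 and 0.003 m and angle between puck_green's own z axis and vertical below 0.1 rad and linear speed of puck_green below 0.02 m/s and contact force between puck_green and the arm below 0.1 N and contact force between puck_green and the fingers below 0.1 N and value of joint index_pin below 0.004 m), for 0.3 s.
2. the index pin is pulled fully back by the fingers, the puck still on the post (horizontal distance between puck_green and post_top below 0.007 m and z of puck_green in the frame of post_top between -0.003 and 0.003 m and angle between puck_green's own z axis and vertical below 0.1 rad and linear speed of puck_green below 0.02 m/s and contact force between puck_green and the arm below 0.1 N and contact force between puck_green and the fingers below 0.1 N and value of joint index_pin above 0.016 m and contact force between the fingers and index_pin above 2 N), for 0.5 s.
At the end, for the whole second after the job is handed in: The fingers still hold the red knob with the index pin at least 16 mm of its 20 mm out and still, and the green puck stands upright (within 0.1 rad, polished face up) at rest on the post, centred within 7 mm and touched by nothing of the robot (all of step 2 and velocity of joint index_pin between -0.01 and 0.01 m/s); the arm keeps its last pose, push and grip.
It fails at once if the black or orange puck is moved more than 25 mm or tipped (distance of any of puck_black, puck_orange from where it was at the start of the episode above 0.025 m or angle between any of puck_black, puck_orange's own z axis and vertical above 0.4 rad).
It fails at once if the bottle, beaker, jar, slide box or marker is moved more than 30 mm or tipped (distance of any of reagent_bottle, beaker, jar, slide_box, marker from where it was at the start of the episode above 0.03 m or angle between any of reagent_bottle, beaker, jar, slide_box, marker's own z axis and vertical above 0.4 rad).
It also fails if it takes over 45 s, if anything falls off the work surface, if the arm or the gripper's body presses on something with over 40 N, if the wrist force passes 120 N, or if a joint passes its speed limit or range.

## Working session

There is one attempt and no reset: what is moved stays moved. The work goes in short steps, Python scripts to look and compute and a tool call to move; the robot and the scene stay as the last step left them, time stands still between calls to the robot, and variables do not carry over. Pictures are saved under pics/ and viewed, and the job is handed in when it is done.

Besides the shell and the picture viewer there is one more tool, called after "Request:" as name(argument=value, ...) on one line, values as JSON. carry_out: Moves the arm, as the interface text tells. Its arguments: {"type":"object","properties":{"translation":{"type":"array","items":{"type":"array","items":{"type":"number"}}},"turn":{"type":"array","items":{"type":"number"}},"gripper":{"type":"array","items":{"type":"number"}},"squeeze":{"type":"number"}},"required":["translation","turn","gripper"]}

```bash
mkdir -p pics; python3 - <<'E'
from cell import telemetry, read_camera, get_calibration
import cv2
print(telemetry.get_obs())
for n in ["scene","side","wrist"]:
    c=get_calibration(n); im=read_camera(n)
    cv2.imwrite(f"pics/{n}0.png",im[:,:,::-1]); print(n,c)
E
```

```text
{'time_s': 0.0, 'qpos': array([75.11870251, 18.43890371, -4.0159304 , 83.17552   ,  1.29514171,
       78.53938253, -3.2593699 ]), 'joint_velocities': array([ 0.07446582, -0.00784223, -0.02860979,  0.12339631,  0.02155592,
        0.0517591 , -0.04535258]), 'effort': array([ 1.17017862e-03, -4.91285348e+01, -4.03574500e-01, -3.12524235e+01,
       -6.42375438e-02,  4.35809931e-02,  1.84777609e-04]), 'tool_pos': array([ 0.17555944, -0.62521218,  0.19175796]), 'tool_rot': array([ 1.79994271e+02,  1.08554347e-01, -7.43079077e+01]), 'force': array([0.09597453, 0.49577525, 0.78218457]), 'wrist_torque': array([ 0.06586162, -0.00270475,  0.01915661]), 'grip_width': 0.08689057699578025}
scene {'fx': 399.9488482956524, 'fy': 399.9488482956524, 'cx': 280.315030158305, 'cy': 211.94940016169025, 'R': array([[ 0.12995745,  0.99151544, -0.00286249],
       [ 0.67848359, -0.091033  , -0.72895337],
       [-0.7230291 ,  0.09279077, -0.68455737]]), 't': array([-0.09690873, -0.24899118,  1.49175644])}
side {'fx': 434.9335196253039, 'fy': 434.9335196253039, 'cx': 279.0387155513624, 'cy': 215.10280471687298, 'R': array([[-0.78466452, -0.61989655, -0.0054642 ],
       [-0.31754958,  0.40949287, -0.85526478],
       [ 0.53241324, -0.66936078, -0.51816242]]), 't': array([0.39097081, 0.219959  , 1.21976083])}
wrist {'fx': 300.7093313497917, 'fy': 300.7093313497917, 'cx': 277.3321851440386, 'cy': 209.01982553218974, 'R': array([[ 2.71117513e-01, -9.62546124e-01, -5.03503072e-04],
       [-9.22875255e-01, -2.60092094e-01,  2.83995364e-01],
       [-2.73489594e-01, -7.65314462e-02, -9.58825521e-01]]), 't': array([-0.64919895, -0.03576833,  0.39061692])}
```

View pics/scene0.png

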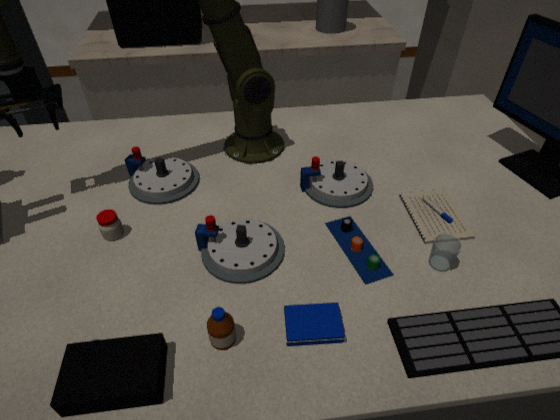

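View pics/side0.png

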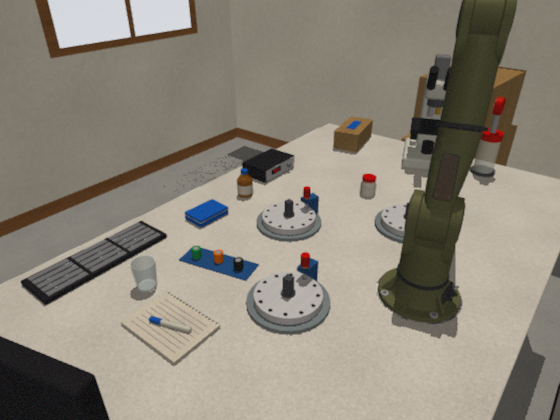

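View pics/wrist0.png

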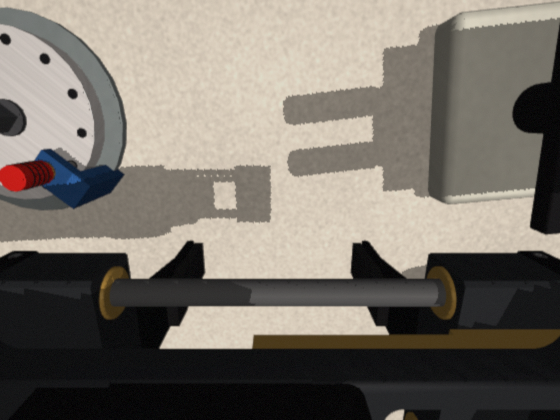

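Three stages are visible in the scene view: A at (163,177), B at (340,180) and C at (243,247). I'll measure how far each is from the base and enlarge the candidates.

```bash
cat > h.py <<'E'
import numpy as np, cv2
from cell import telemetry, read_camera, get_calibration
def ray(c,u,v):
    d=np.array([(u-c['cx'])/c['fx'],(v-c['cy'])/c['fy'],1.]); R=np.array(c['R']); return -R.T@np.array(c['t']), R.T@d
def bp(c,u,v,z):
    o,d=ray(c,u,v); return o+d*(z-o[2])/d[2]
def pj(c,X):
    p=np.array(c['R'])@np.array(X)+np.array(c['t']); return np.array([c['fx']*p[0]/p[2]+c['cx'],c['fy']*p[1]/p[2]+c['cy']])
E
python3 - <<'E'
from h import *
c=get_calibration("scene")
for n,u,v,z in [("A",161,161,.09),("B",340,163,.09),("C",242,228,.09),("A knob",137,149,.116),("Bknob",316,159,.116),("Cknob",211,219,.116),("green",374,257,.036),("orange",357,239,.036),("black",347,220,.036)]:
    p=bp(c,u,v,z); print(n,p.round(3),np.hypot(p[0],p[1]).round(3))
a=cv2.imread("pics/scene0.png"); 
cv2.imwrite("pics/c1.png",cv2.resize(a[195:295,190:400],None,fx=3.8,fy=3.8,interpolation=cv2.INTER_CUBIC))
a=cv2.imread("pics/side0.png"); 
cv2.imwrite("pics/c2.png",cv2.resize(a[175:285,170:335],None,fx=4.8,fy=4.8,interpolation=cv2.INTER_CUBIC))
E
```

```text
A [ 0.184 -0.308  0.09 ] 0.359
B [0.271 0.252 0.09 ] 0.37
C [ 0.516 -0.071  0.09 ] 0.521
A knob [ 0.146 -0.381  0.116] 0.407
Bknob [0.275 0.173 0.116] 0.325
Cknob [ 0.499 -0.149  0.116] 0.52
green [0.615 0.265 0.036] 0.669
orange [0.547 0.238 0.036] 0.596
black [0.47  0.229 0.036] 0.523
```

View pics/c1.png

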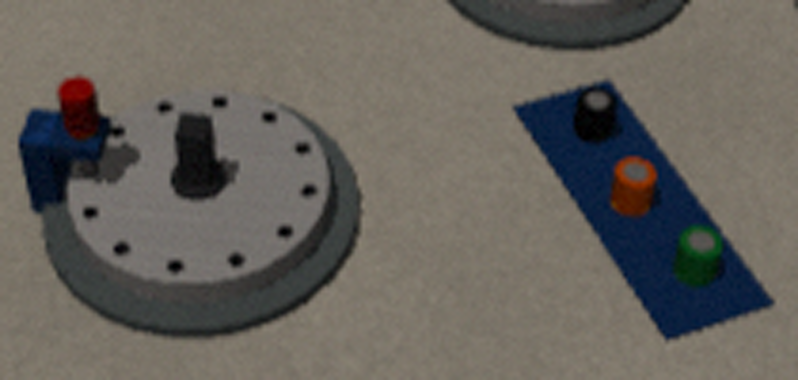

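View pics/c2.png

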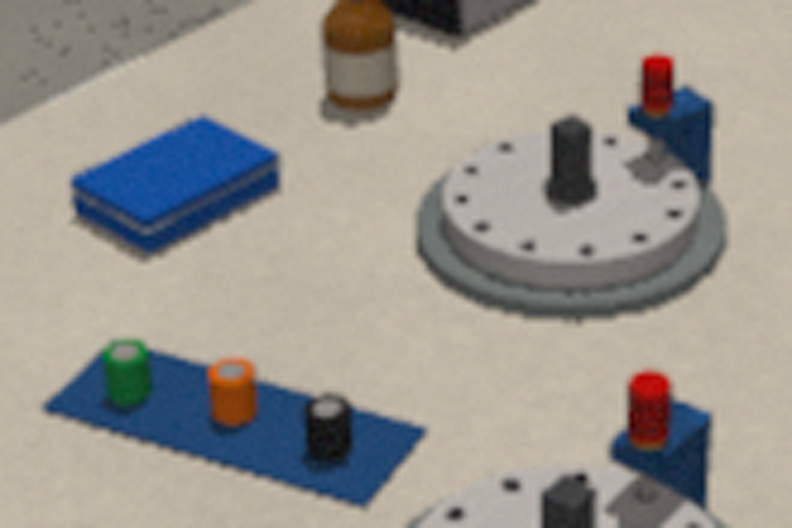

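C at (243,247) is the stage meant: it is 0.52 m from the base, against 0.36 m for A and 0.37 m for B. The crop confirms its knob at about (210,218) and its post at (241,227). The green puck is the outermost one on the mat, at (375,258). Next I'll triangulate.

```bash
cat >> h.py <<'E'
def tri(obs):
    A=[];b=[]
    for c,u,v in obs:
        o,d=ray(c,u,v); d/=np.linalg.norm(d); P=np.eye(3)-np.outer(d,d); A.append(P);b.append(P@o)
    return np.linalg.lstsq(np.vstack(A),np.hstack(b),rcond=None)[0]
E
python3 - <<'E'
from h import *
c=get_calibration("scene");s=get_calibration("side")
for n,a,b,z in [("post",(241.3,226.4),(289,200.6),.09),("knob",(210.3,217.6),(306.9,187.9),.116),("green",(375,258.2),(196.5,248.3),.036),("orange",(190+635/3.8,195+172/3.8),(170+232/4.8,175+370/4.8),.036)]:
    print(n,tri([(c,*a),(s,*b)]).round(4),bp(c,*a,z).round(4),bp(s,*b,z).round(4))
# mat edge corners
P=[bp(c,190+u/3.8,195+v/3.8,.004)[:2] for u,v in [(516,107),(610,81),(772,300),(668,338)]]
print(np.round(P,3)); 
for i,j in [(0,3),(1,2)]:
    d=P[j]-P[i]; print(np.degrees(np.arctan2(d[1],d[0])))
E
```

```text
post [ 0.5112 -0.0725  0.091 ] [ 0.5101 -0.0726  0.09  ] [ 0.5122 -0.0737  0.09  ]
knob [ 0.4916 -0.1504  0.1142] [ 0.4931 -0.1505  0.116 ] [ 0.4897 -0.1471  0.116 ]
green [0.617  0.2657 0.0342] [0.6193 0.266  0.036 ] [0.6143 0.2661 0.036 ]
orange [0.549  0.2371 0.0339] [0.5512 0.2368 0.036 ] [0.5466 0.2385 0.036 ]
[[0.444 0.175]
 [0.425 0.255]
 [0.652 0.31 ]
 [0.674 0.23 ]]
13.360366882714482
13.519087803462625
```

```bash
cat >> h.py <<'E'
def go(*targets):
    o=telemetry.get_obs(); r=np.radians(o['tool_rot']); y0=r[2]
    x=np.array([np.cos(y0),np.sin(y0),0]); z=np.array([0,0,-1.]); y=np.cross(z,x)
    print("t",round(o['time_s'],2),"pos",o['tool_pos'].round(4),"rot",o['tool_rot'].round(2),"F",o['force'].round(2),"w",round(o['grip_width'],4),"q",o['qpos'].round(1))
    for t in targets:
        d=np.array(t[:3])-o['tool_pos']
        dy=((np.radians(t[3])-y0+np.pi)%(2*np.pi)-np.pi) if len(t)>3 else 0
        print(t,"cm",(100*np.array([d@x,d@y,d@z])).round(2),"turn",round(-dy,3))
E
python3 - <<'E'
from h import *
go((0.42,-0.32,.25,-76.6),(0.617,.266,.2,-76.6))
E
```

```text
t 0.15 pos [ 0.1756 -0.6254  0.192 ] rot [ 1.800e+02  8.000e-02 -7.431e+01] F [-0.86 -0.13  0.48] w 0.0871 q [75.1 18.4 -4.  83.2  1.3 78.5 -3.3]
(0.42, -0.32, 0.25, -76.6) cm [-22.79 -31.79  -5.8 ] turn 0.04
(0.617, 0.266, 0.2, -76.6) cm [-73.88 -66.6   -0.8 ] turn 0.04
```

Request:
carry_out(translation=[[-2, -3, -6], [-6, -8.5, -6], [-10, -14, -6], [-14, -20, -6], [-18, -25.5, -6]], turn=[0, 0, 0, 0, 0.04], gripper=[1, 1, 1, 1, 1])

```text
time_s: 0.78
tool_pos: [0.3547, -0.4053, 0.2528]
tool_rot: [180.0, -0.0, -76.7]
force: [0.7, -0.4, 0.5]
grip_width: 0.0867
```

```bash
python3 - <<'E'
from h import *
go((0.5,-0.15,.25,-76.6),(0.617,.266,.2,-76.6))
E
```

```text
t 0.78 pos [ 0.3547 -0.4053  0.2528] rot [ 1.800e+02 -1.000e-02 -7.666e+01] F [ 0.7  -0.41  0.51] w 0.0867 q [ 59.6   4.1 -14.3  93.3   1.   82.7 -31.5]
(0.5, -0.15, 0.25, -76.6) cm [-21.49 -20.03   0.28] turn -0.001
(0.617, 0.266, 0.2, -76.6) cm [-59.26 -41.01   5.28] turn -0.001
```

Request:
carry_out(translation=[[-5, -4, 0], [-10, -8, 0], [-15, -12, 0], [-20, -15.5, 0], [-25, -19, 0]], turn=[0, 0, 0, 0, 0], gripper=[1, 1, 1, 1, 1])

```text
time_s: 1.4
tool_pos: [0.4803, -0.1195, 0.2528]
tool_rot: [-180.0, -0.0, -76.6]
force: [1.2, 0.4, 0.4]
grip_width: 0.0872
```

Request:
carry_out(translation=[[-5, -4, 0], [-10, -8, 0], [-15, -12, 0], [-20, -15, 1], [-25, -18, 2]], turn=[0, 0, 0, 0, 0], gripper=[1, 1, 1, 1, 1])

```text
time_s: 2.02
tool_pos: [0.5977, 0.165, 0.2324]
tool_rot: [-180.0, -0.0, -76.6]
force: [0.5, -1.4, -0.4]
grip_width: 0.0872
```

```bash
python3 - <<'E'
from h import *
go((0.617,.266,.18,-76.6))
c=get_calibration("wrist"); cv2.imwrite("pics/w1.png",read_camera("wrist")[:,:,::-1])
R=np.array(c['R']);print(-R.T@c['t'],R[2])
E
```

```text
t 2.02 pos [0.5977 0.165  0.2324] rot [-1.7999e+02 -1.0000e-02 -7.6650e+01] F [ 0.54 -1.37 -0.43] w 0.0872 q [  17.4   19.   -44.9   83.    13.4   83.4 -104.1]
(0.617, 0.266, 0.18, -76.6) cm [-9.38 -4.21  5.24] turn -0.001
[0.67264221 0.18328724 0.42489983] [-0.27567522 -0.06705683 -0.95890904]
```

View pics/w1.png

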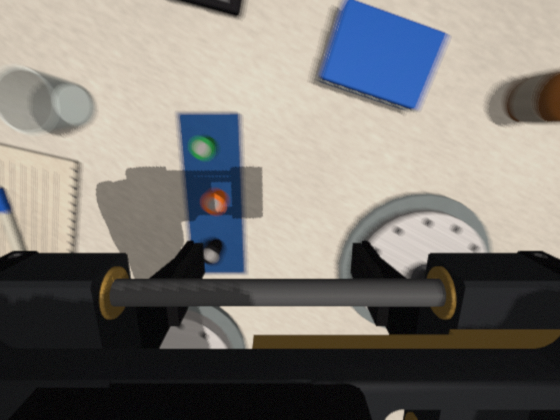

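The wrist view shows the green puck at about (203,149), the orange at (214,202) and the black at (212,248). I'll refine its position from an enlarged blob.

```bash
python3 - <<'E'
from h import *
c=get_calibration("wrist")
a=cv2.imread("pics/w1.png")
h=cv2.cvtColor(a,cv2.COLOR_BGR2HSV); m=cv2.inRange(h,(45,100,30),(80,255,255)); 
n,l,s,ce=cv2.connectedComponentsWithStats(m); i=1+np.argmax(s[1:,4]); print(s[i],ce[i])
print(bp(c,203,149,.036), bp(c,s[i][0]+s[i][2]/2,s[i][1]+s[i][3]/2,.03))
cv2.imwrite("pics/w1c.png",cv2.resize(a[110:190,160:260],None,fx=6,fy=6,interpolation=cv2.INTER_CUBIC))
E
```

```text
[191 137  24  23 209] [204.55502392 146.62679426]
[0.61346401 0.27892542 0.036     ] [0.61319077 0.28036464 0.03      ]
```

View pics/w1c.png

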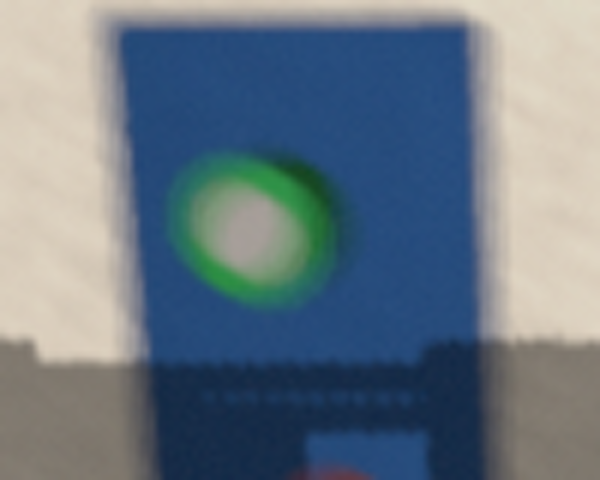

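The frame was blurred because the arm was still settling. I'll move over the puck, hold, and look again.

Request:
carry_out(translation=[[-3, -1, 0], [-5, -2, 0], [-7, -2, 0], [-7, -2, 0], [-7, -2, 0]], turn=[0, 0, 0, 0, 0], gripper=[1, 1, 1, 1, 1])

```text
time_s: 2.7
tool_pos: [0.6005, 0.2349, 0.2328]
tool_rot: [180.0, -0.1, -76.7]
force: [-0.2, -0.5, 0.5]
grip_width: 0.0874
```

```bash
python3 - <<'E'
from h import *
c=get_calibration("wrist"); a=read_camera("wrist")[:,:,::-1].copy(); cv2.imwrite("pics/w2.png",a)
go((0.617,.266,.18,-76.6))
h=cv2.cvtColor(a,cv2.COLOR_BGR2HSV); m=cv2.inRange(h,(45,100,30),(80,255,255)); 
n,l,s,ce=cv2.connectedComponentsWithStats(m); i=1+np.argmax(s[1:,4]); print(s[i],ce[i])
x,y=ce[i].astype(int)
print(bp(c,*ce[i],.03)); x0=max(x-50,0);y0=max(y-40,0);print(x0,y0)
cv2.imwrite("pics/w2c.png",cv2.resize(a[y0:y0+80,x0:x0+100],None,fx=6,fy=6,interpolation=cv2.INTER_CUBIC))
E
```

```text
t 2.75 pos [0.6007 0.2345 0.2329] rot [-1.7999e+02 -8.0000e-02 -7.6710e+01] F [-0.46  0.2  -0.41] w 0.0868 q [  10.    22.6  -45.5   79.2   16.1   84.8 -111.4]
(0.617, 0.266, 0.18, -76.6) cm [-2.69 -2.31  5.29] turn -0.002
[246 152  23  24 259] [257.37065637 162.85714286]
[0.61716236 0.26534882 0.03      ]
207 122
```

View pics/w2c.png

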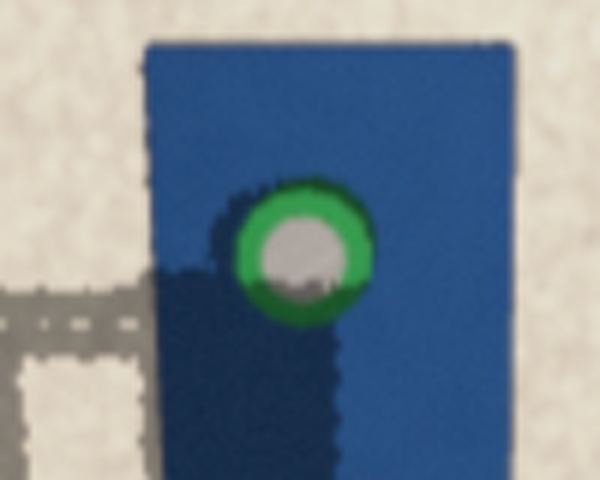

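The view is sharp now. The steel face is at about (257,165), which gives (0.617, 0.265) and agrees with the fixed cameras. I'll descend in two stages.

Request:
carry_out(translation=[[-2.6, -2.3, 4], [-2.6, -2.3, 9], [-2.6, -2.3, 14], [-2.6, -2.3, 15], [-2.6, -2.3, 15]], turn=[0, 0, 0, 0, 0], gripper=[1, 1, 1, 1, 1])

```text
time_s: 3.38
tool_pos: [0.6173, 0.2661, 0.0835]
tool_rot: [-180.0, -0.0, -76.7]
force: [0.5, 0.1, 1.1]
grip_width: 0.0871
```

```bash
python3 - <<'E'
from h import *
c=get_calibration("wrist"); a=read_camera("wrist")[:,:,::-1].copy(); cv2.imwrite("pics/w3.png",a)
go((0.617,.265,.017,-76.6))
h=cv2.cvtColor(a,cv2.COLOR_BGR2HSV); m=cv2.inRange(h,(45,100,30),(80,255,255)); 
n,l,s,ce=cv2.connectedComponentsWithStats(m); i=1+np.argmax(s[1:,4]); print(s[i],ce[i],bp(c,*ce[i],.03))
E
```

```text
t 3.42 pos [0.618  0.2669 0.0849] rot [-1.7984e+02  2.0000e-02 -7.6660e+01] F [0.08 1.17 0.66] w 0.087 q [   5.6   31.2  -43.1   85.9   22.    71.4 -116.9]
(0.617, 0.265, 0.017, -76.6) cm [0.16 0.14 6.79] turn -0.001
[261 193  35  42 774] [277.76744186 211.78036176] [0.61923532 0.26619432 0.03      ]
```

View pics/w3.png

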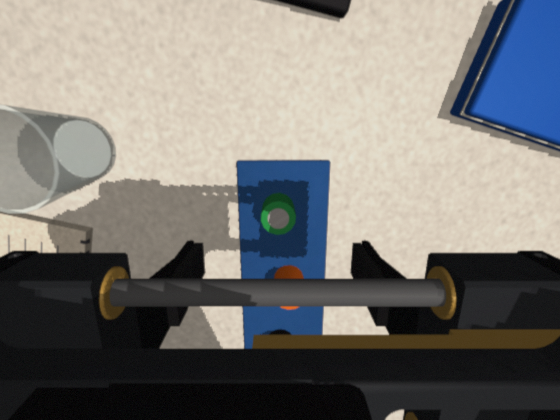

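```bash
python3 - <<'E'
from h import *
c=get_calibration("scene");w=get_calibration("wrist");s=get_calibration("side")
print("beaker rim", bp(c,446,244,.085), bp(w,55,150,.0), bp(s,145,266,.085), "puck",bp(w,278,217,.036))
g=bp(c,446,244,.085)[:2]-[.618,.266]; y=np.radians(-76.6); print(g@[np.cos(y),np.sin(y)], g@[np.sin(y),-np.cos(y)])
E
```

```text
beaker rim [0.63682174 0.43808258 0.085     ] [0.62111167 0.47543221 0.        ] [0.60861066 0.45407339 0.085     ] puck [0.6169978  0.26612277 0.036     ]
-0.16303588206881925 -0.058189107491809916
```

The beaker clears the gripper's body by about 3 cm. Descending and gripping.

Request:
carry_out(translation=[[0.1, 0.1, 3], [0.1, 0.1, 5.5], [0.1, 0.1, 6.6], [0.1, 0.1, 6.7], [0.1, 0.1, 6.7]], turn=[0, 0, 0, 0, 0], gripper=[1, 1, 1, 1, 1], squeeze=15)

```text
time_s: 4.05
tool_pos: [0.617, 0.2662, 0.0175]
tool_rot: [-179.9, 0.0, -76.6]
force: [0.5, 0.9, 0.2]
grip_width: 0.0868
```

Request:
carry_out(translation=[[0, 0, 0], [0, 0, 0], [0, 0, 0], [0, 0, 0], [0, 0, 0]], turn=[0, 0, 0, 0, 0], gripper=[0.2, 0.2, 0.2, 0.2, 0.2], squeeze=15)

```text
time_s: 4.68
tool_pos: [0.6159, 0.2656, 0.0157]
tool_rot: [180.0, -0.0, -76.6]
force: [1.1, 0.4, -0.4]
grip_width: 0.0448
```

Request:
carry_out(translation=[[0, 0, 0], [0, 0, 0], [0, 0, 0], [0, 0, 0], [0, 0, 0]], turn=[0, 0, 0, 0, 0], gripper=[0.2, 0.2, 0.2, 0.2, 0.2])

```text
time_s: 5.3
tool_pos: [0.616, 0.2656, 0.0158]
tool_rot: [-180.0, -0.0, -76.6]
force: [0.1, 0.1, 0.3]
grip_width: 0.0177
```

```bash
python3 - <<'E'
from h import *
go((0.617,.265,.2,-76.6))
E
```

```text
t 5.3 pos [0.616  0.2656 0.0158] rot [-1.80e+02 -1.00e-02 -7.66e+01] F [0.06 0.15 0.29] w 0.0177 q [   4.7   34.8  -41.3   89.4   24.5   65.2 -118.6]
(0.617, 0.265, 0.2, -76.6) cm [  0.08  -0.09 -18.42] turn -0.0
```

The gap is 17.7 mm, but a held puck would read 30 mm. I'll look before doing anything else.

```bash
python3 - <<'E'
from h import *
for n in ["wrist","side","scene"]:
    a=read_camera(n)[:,:,::-1].copy(); cv2.imwrite(f"pics/{n}4.png",a)
    if n=="side": cv2.imwrite("pics/side4c.png",cv2.resize(a[180:300,120:300],None,fx=4.4,fy=4.4,interpolation=cv2.INTER_CUBIC))
    if n=="scene": cv2.imwrite("pics/scene4c.png",cv2.resize(a[180:300,300:480],None,fx=4.4,fy=4.4,interpolation=cv2.INTER_CUBIC))
E
```

```text
(no output)
```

View pics/wrist4.png

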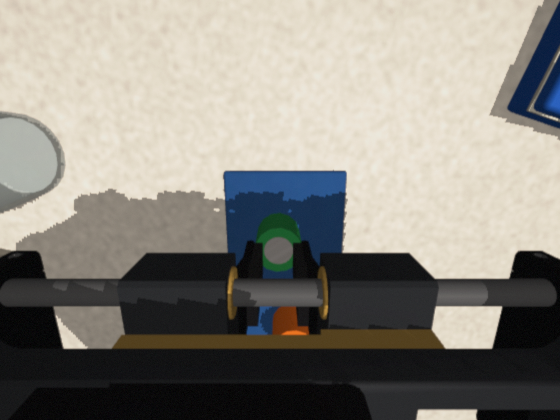

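View pics/side4c.png

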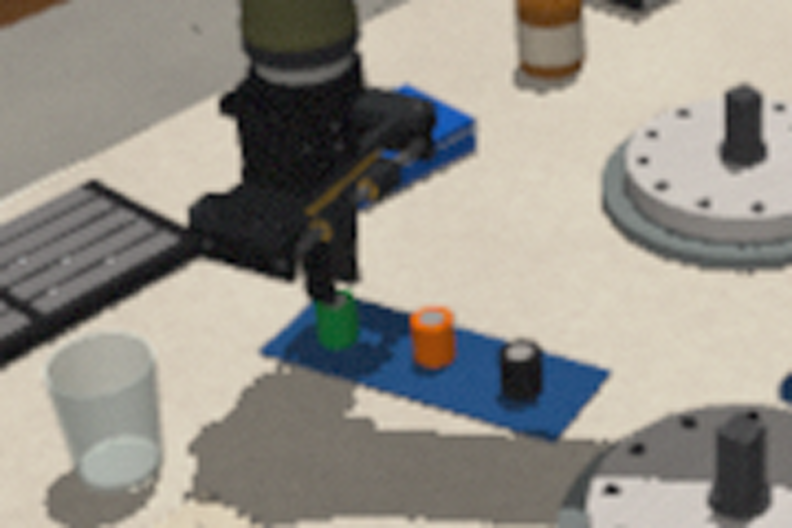

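View pics/scene4c.png

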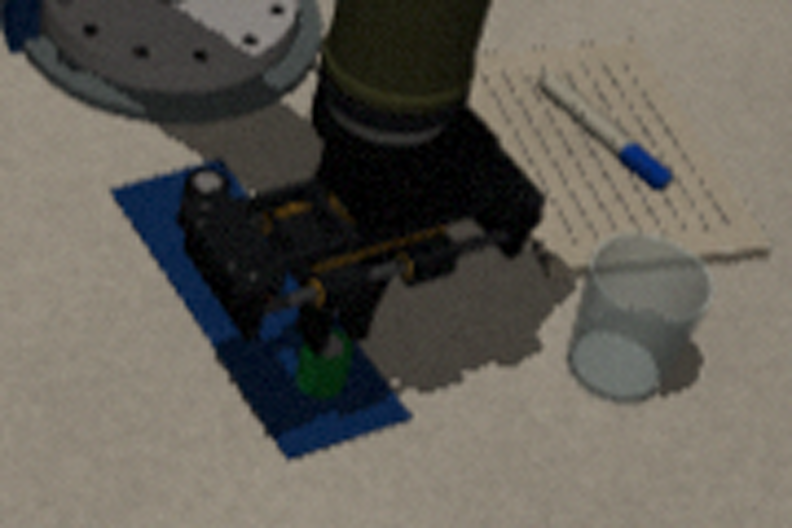

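```bash
python3 - <<'E'
from h import *
o=telemetry.get_obs(); p=o['tool_pos']; print(p,o['grip_width'],o['time_s'])
for n in ["wrist","side","scene"]:
    c=get_calibration(n); a=cv2.imread(f"pics/{n}4.png")
    k=4; ox,oy,w,hh={"wrist":(200,180,160,120),"side":(150,200,120,90),"scene":(330,190,120,90)}[n]; k=800//w if n!="wrist" else 5
    b=cv2.resize(a[oy:oy+hh,ox:ox+w],None,fx=k,fy=k,interpolation=cv2.INTER_CUBIC)
    for X,col in [(p,(0,0,255)),(p-[0,0,.008],(0,255,255)),(p+[0,0,.011],(255,0,255))]:
        u=pj(c,X); q=((u-[ox,oy])*k).astype(int); cv2.circle(b,tuple(map(int,q)),5,col,-1); print(n,u.round(1))
    cv2.imwrite(f"pics/{n}5.png",b)
E
```

```text
[0.6159428  0.26558983 0.01577114] 0.01729825813693686 5.45
wrist [277.5 237.2]
wrist [277.5 233. ]
wrist [277.5 243.5]
side [196.9 253.3]
side [197.2 255.4]
side [196.6 250.5]
scene [373.3 262.2]
scene [372.8 264.1]
scene [373.9 259.5]
```

View pics/wrist5.png

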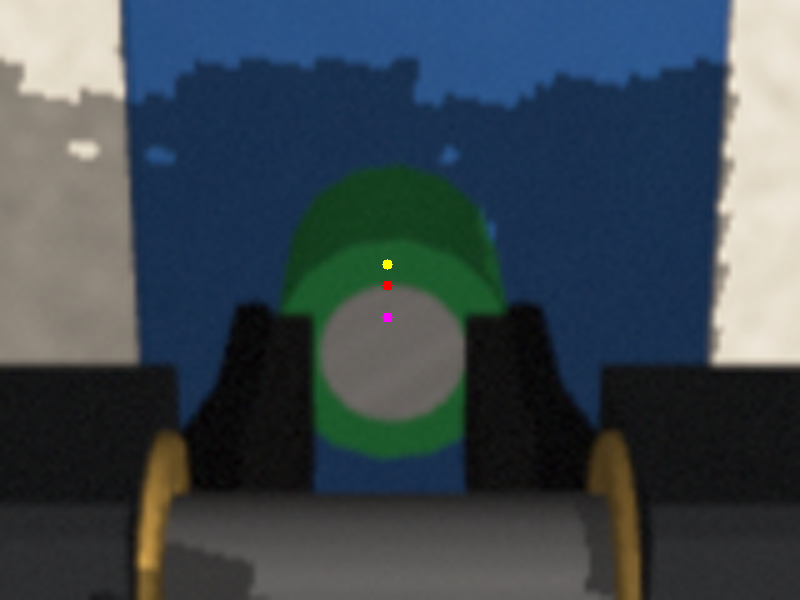

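View pics/side5.png

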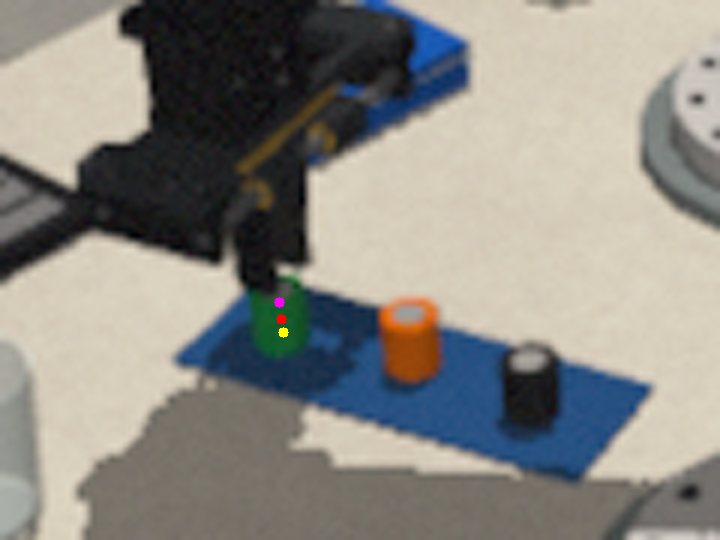

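View pics/scene5.png

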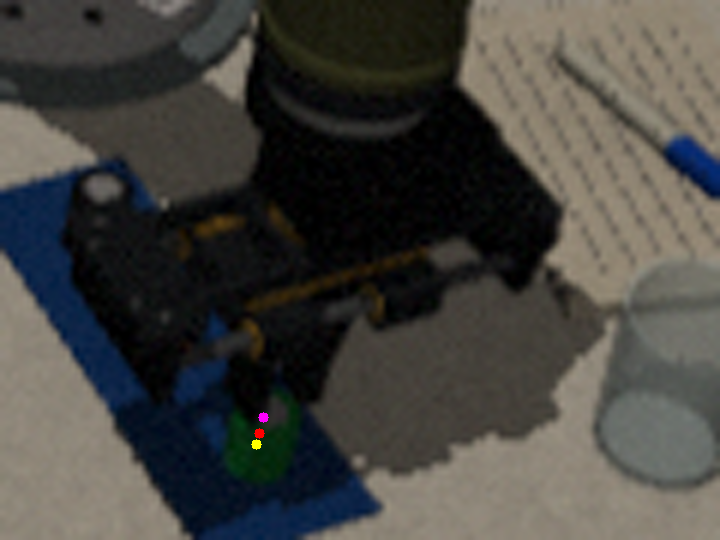

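The fingers sit over the puck's top instead of around it: in the side view the tips end at about (193,248). I'll measure the actual tip height from the side and scene views.

```bash
python3 - <<'E'
from h import *
o=telemetry.get_obs(); p=o['tool_pos']
y=np.radians(-76.6); x=np.array([np.cos(y),np.sin(y),0])
for n in ["side","scene"]:
    c=get_calibration(n)
    for z in [.008,.02,.03,.04,.05,.06]:
        print(n,z,*[pj(c,[*(p+s*x)[:2],z]).round(1) for s in (-.009,-.025,.009,.025)])
w=get_calibration("wrist")
for z in [.008,.03,.05,.06]:
    print("wrist",z,[pj(w,[*(p+s*x+t*np.array([np.sin(y),-np.cos(y),0]))[:2],z]).round(1) for s in (-.0087,.0087) for t in(-.0095,.0095)])
a=cv2.imread("pics/side4.png"); b=cv2.resize(a[200:260,160:240],None,fx=10,fy=10,interpolation=cv2.INTER_CUBIC); cv2.imwrite("pics/side6.png",cv2.convertScaleAbs(b,alpha=2,beta=20))
a=cv2.imread("pics/scene4.png"); b=cv2.resize(a[220:280,340:420],None,fx=10,fy=10,interpolation=cv2.INTER_CUBIC); cv2.imwrite("pics/scene6.png",cv2.convertScaleAbs(b,alpha=2.5,beta=30))
E
```

```text
side 0.008 [195.6 256.9] [192.6 259.7] [198.8 253.8] [201.6 251.1]
side 0.02 [195.2 253.8] [192.2 256.6] [198.4 250.7] [201.3 248. ]
side 0.03 [194.8 251.2] [191.8 254. ] [198.1 248.1] [201.  245.4]
side 0.04 [194.5 248.5] [191.5 251.3] [197.8 245.5] [200.6 242.8]
side 0.05 [194.1 245.9] [191.1 248.6] [197.4 242.8] [200.3 240.2]
side 0.06 [193.8 243.2] [190.8 246. ] [197.1 240.2] [200.  237.5]
scene 0.008 [375.8 263.1] [381.  261.5] [369.9 265. ] [364.6 266.7]
scene 0.02 [376.5 260.2] [381.7 258.6] [370.5 262.1] [365.2 263.8]
scene 0.03 [377.1 257.8] [382.4 256.1] [371.1 259.7] [365.7 261.4]
scene 0.04 [377.7 255.3] [383.  253.6] [371.7 257.2] [366.3 258.9]
scene 0.05 [378.4 252.8] [383.7 251.1] [372.3 254.7] [366.9 256.4]
scene 0.06 [379.  250.2] [384.4 248.6] [372.9 252.1] [367.4 253.8]
wrist 0.008 [array([265.1, 220.4]), array([265.4, 245.4]), array([289.9, 220.4]), array([289.6, 245.4])]
wrist 0.03 [array([263.8, 231.6]), array([264.2, 259. ]), array([291.3, 231.6]), array([290.9, 259. ])]
wrist 0.05 [array([262.3, 244.1]), array([262.8, 274.1]), array([292.9, 244.1]), array([292.4, 274.1])]
wrist 0.06 [array([261.5, 251.5]), array([262. , 282.9]), array([293.9, 251.5]), array([293.3, 282.9])]
```

View pics/side6.png

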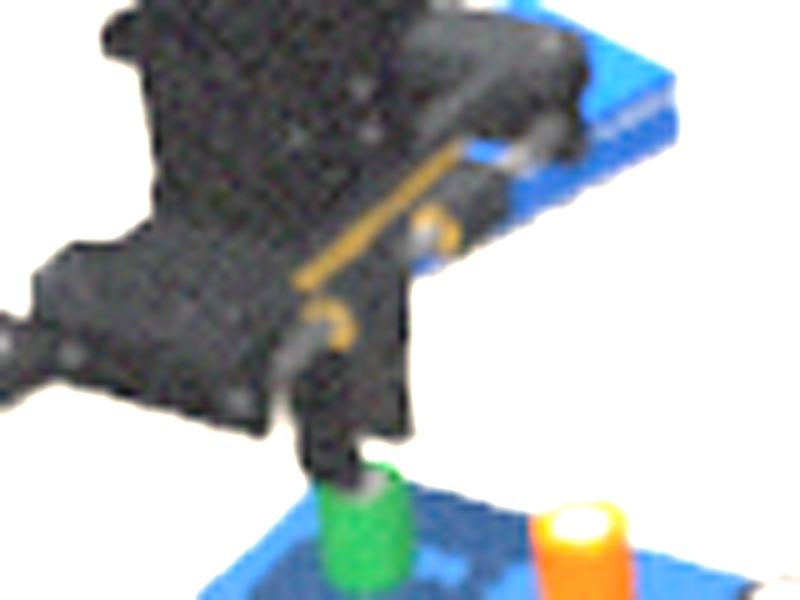

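View pics/scene6.png

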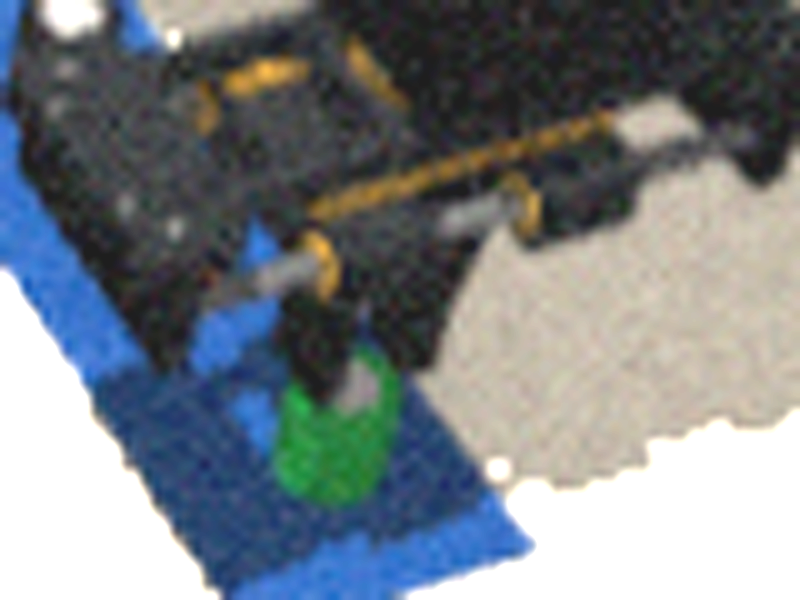

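The wrist view (tips at (263,243) and (293,243)) and the side view both put the real fingertips at z ≈ 0.048. The reported pose and the stated geometry would put them at 0.008. So the tips are really about 33 mm above the reported TCP, not 8 mm below it. The puck hasn't been touched. I'll reopen, go down part-way and check again.

Request:
carry_out(translation=[[0, 0, 0], [0, 0, 0], [0, 0, 0], [0, 0, 0], [0, 0, 0]], turn=[0, 0, 0, 0, 0], gripper=[0.7, 0.7, 0.7, 0.7, 0.7])

```text
time_s: 6.08
tool_pos: [0.6159, 0.2656, 0.0157]
tool_rot: [180.0, -0.0, -76.6]
force: [-0.3, 0.2, 0.0]
grip_width: 0.0573
```

Request:
carry_out(translation=[[0, 0, 0], [0, 0, 1], [0, 0, 2], [0, 0, 2.5], [0, 0, 2.5]], turn=[0, 0, 0, 0, 0], gripper=[0.7, 0.7, 0.7, 0.7, 0.7])

```text
time_s: 6.7
tool_pos: [0.6154, 0.2654, -0.0101]
tool_rot: [179.9, -0.0, -76.6]
force: [0.1, 0.2, 0.2]
grip_width: 0.0606
```

```bash
cat >> h.py <<'E'
def tips(dz=(.025,.033,.041)):
    o=telemetry.get_obs(); p=o['tool_pos']; y=np.radians(o['tool_rot'][2]); x=np.array([np.cos(y),np.sin(y),0]); yy=np.array([np.sin(y),-np.cos(y),0]); w=get_calibration("wrist"); g=o['grip_width']/2
    for d in dz: print("pred tip",d,[pj(w,p+s*x-.0095*yy+[0,0,d]).round(1) for s in(-g,g)])
E
python3 - <<'E'
from h import *
go((0.617,.2655,-.022,-76.6)); tips()
a=read_camera("wrist")[:,:,::-1].copy(); cv2.imwrite("pics/w7.png",cv2.resize(a[160:300,180:380],None,fx=4,fy=4,interpolation=cv2.INTER_CUBIC))
a=read_camera("side")[:,:,::-1].copy();b=cv2.resize(a[210:270,160:240],None,fx=10,fy=10,interpolation=cv2.INTER_CUBIC); cv2.imwrite("pics/s7.png",cv2.convertScaleAbs(b,alpha=2,beta=20))
E
```

```text
t 6.7 pos [ 0.6154  0.2654 -0.0101] rot [ 1.7992e+02 -1.0000e-02 -7.6600e+01] F [0.1  0.17 0.24] w 0.0606 q [   4.2   36.4  -40.6   90.4   25.6   63.  -119.3]
(0.617, 0.2655, -0.022, -76.6) cm [ 0.03 -0.16  1.19] turn 0.0
pred tip 0.025 [array([226.8, 238.1]), array([328.2, 238.1])]
pred tip 0.033 [array([224.6, 243.3]), array([330.5, 243.3])]
pred tip 0.041 [array([222.2, 249.1]), array([333. , 249.1])]
```

View pics/w7.png

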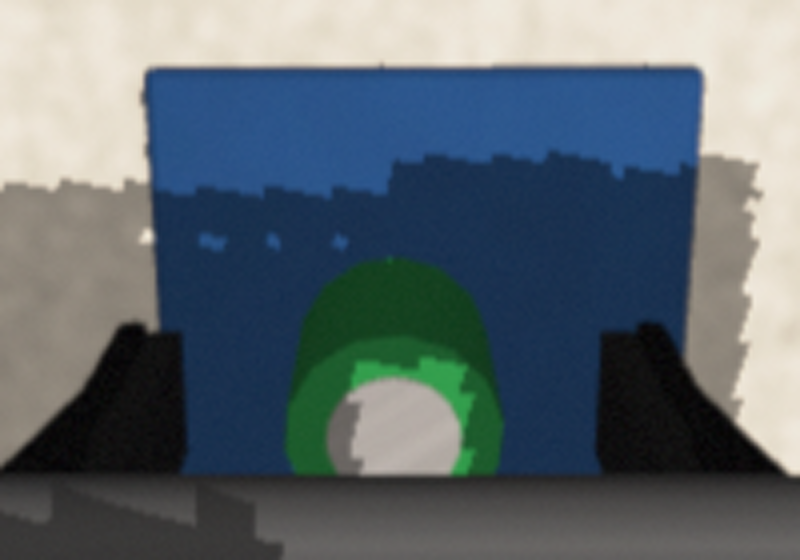

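View pics/s7.png

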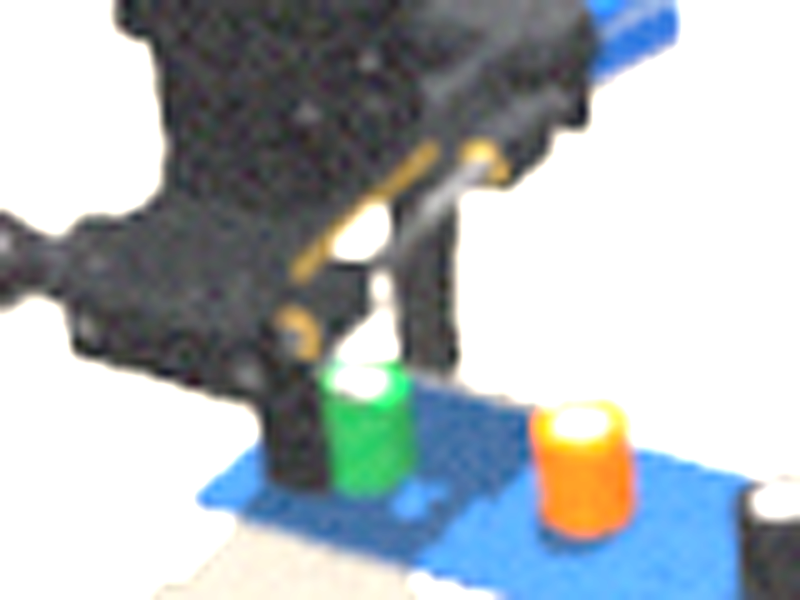

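The tips are confirmed about 32 mm above the reported TCP, so now at z ≈ 0.022 on either side of the puck. The puck is centred at (279,267). Going down another 1.1 cm and closing.

Request:
carry_out(translation=[[0, -0.1, 0.6], [0, -0.1, 1.1], [0, -0.1, 1.1], [0, -0.1, 1.1], [0, -0.1, 1.1]], turn=[0, 0, 0, 0, 0], gripper=[0.7, 0.7, 0.7, 0.2, 0.2], squeeze=15)

```text
time_s: 7.42
tool_pos: [0.6171, 0.2659, -0.02]
tool_rot: [-180.0, -0.0, -76.6]
force: [0.4, 0.7, -0.0]
grip_width: 0.0481
```

Request:
carry_out(translation=[[0, 0, 0], [0, 0, 0], [0, 0, 0], [0, 0, 0], [0, 0, 0]], turn=[0, 0, 0, 0, 0], gripper=[0.2, 0.2, 0.2, 0.2, 0.2])

```text
time_s: 8.05
tool_pos: [0.617, 0.2658, -0.0201]
tool_rot: [-180.0, -0.0, -76.6]
force: [-0.3, 1.1, 0.4]
grip_width: 0.0293
```

```bash
python3 - <<'E'
from h import *
go((0.617,.2655,.15,-76.6)); tips()
a=read_camera("wrist")[:,:,::-1].copy(); cv2.imwrite("pics/w8.png",cv2.resize(a[160:300,180:380],None,fx=4,fy=4,interpolation=cv2.INTER_CUBIC))
E
```

```text
t 8.05 pos [ 0.617   0.2658 -0.0201] rot [-1.80e+02 -1.00e-02 -7.66e+01] F [-0.26  1.15  0.4 ] w 0.0293 q [   3.9   37.1  -40.2   90.6   26.1   62.1 -119.6]
(0.617, 0.2655, 0.15, -76.6) cm [ 3.000e-02  1.000e-02 -1.701e+01] turn -0.0
pred tip 0.025 [array([253.1, 238. ]), array([302.1, 238. ])]
pred tip 0.033 [array([252.1, 243.2]), array([303.2, 243.2])]
pred tip 0.041 [array([250.9, 249. ]), array([304.4, 249. ])]
```

View pics/w8.png

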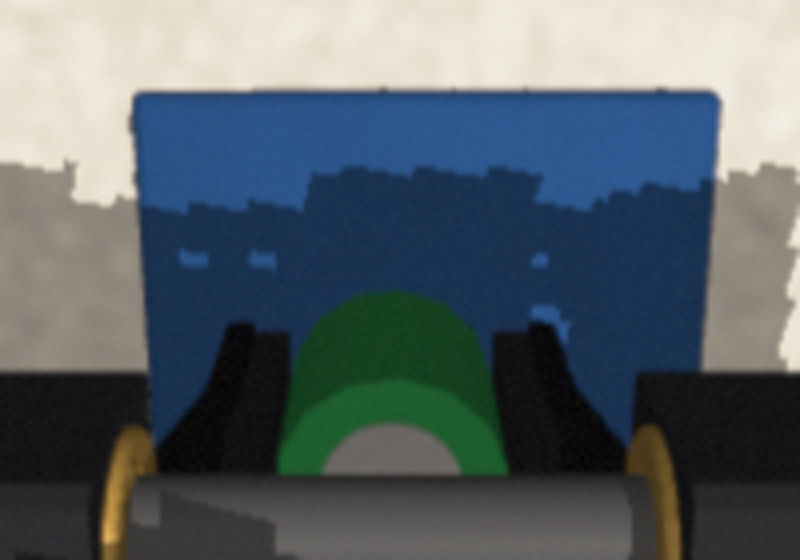

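The puck is gripped at 29 mm. Lifting.

Request:
carry_out(translation=[[0, 0, -2], [0, 0, -6], [0, 0, -11], [0, 0, -16], [0, 0, -16]], turn=[0, 0, 0, 0, 0], gripper=[0.2, 0.2, 0.2, 0.2, 0.2])

```text
time_s: 8.72
tool_pos: [0.6197, 0.2682, 0.1467]
tool_rot: [-179.4, 0.1, -76.6]
force: [0.6, -0.2, -0.5]
grip_width: 0.0297
```

```bash
python3 - <<'E'
from h import *
go((.55,.04,.25,-40),(0.484,-.18,.25,-14))
cv2.imwrite("pics/side9.png",read_camera("side")[:,:,::-1])
E
```

```text
t 8.72 pos [0.6197 0.2682 0.1467] rot [-1.7941e+02  1.0000e-01 -7.6590e+01] F [ 0.62 -0.2  -0.5 ] w 0.0297 q [   6.2   28.5  -44.3   82.1   20.2   76.8 -115.6]
(0.55, 0.04, 0.25, -40) cm [ 20.58  12.07 -10.33] turn -0.639
(0.484, -0.18, 0.25, -14) cm [ 40.45  23.59 -10.33] turn -1.092
```

View pics/side9.png

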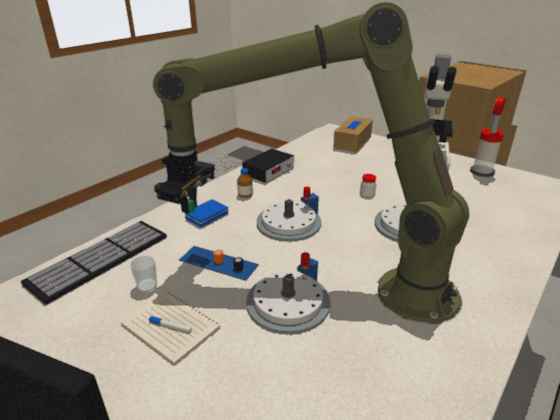

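The puck is lifted in the gripper at (190,205), and the other pucks still stand at (218,257) and (238,264). Moving towards the stage.

Request:
carry_out(translation=[[4, 2, -3], [8.5, 5, -6], [13.5, 8, -9], [18.5, 11, -10], [23.5, 14, -10]], turn=[-0.13, -0.26, -0.39, -0.52, -0.65], gripper=[0.2, 0.2, 0.2, 0.2, 0.2])

```text
time_s: 9.4
tool_pos: [0.5343, 0.0028, 0.2399]
tool_rot: [180.0, -0.0, -39.1]
force: [-0.4, -0.1, -0.1]
grip_width: 0.0295
```

```bash
python3 - <<'E'
from h import *
go((0.484,-.18,.25,-14))
E
```

```text
t 9.4 pos [0.5343 0.0028 0.2399] rot [ 1.7998e+02 -3.0000e-02 -3.9130e+01] F [-0.43 -0.11 -0.15] w 0.0295 q [ 43.3   6.8 -49.9  94.    5.3  81.6 -46.3]
(0.484, -0.18, 0.25, -14) cm [ 7.64 17.36 -1.01] turn -0.439
```

Request:
carry_out(translation=[[2, 5, -0.3], [4, 10, -0.6], [6.5, 14.5, -1], [7.5, 17.5, -1], [7.5, 17.5, -1]], turn=[-0.11, -0.22, -0.33, -0.44, -0.44], gripper=[0.2, 0.2, 0.2, 0.2, 0.2])

```text
time_s: 10.02
tool_pos: [0.4801, -0.1813, 0.2486]
tool_rot: [180.0, 0.2, -14.5]
force: [1.0, -0.1, 0.1]
grip_width: 0.0296
```

```bash
python3 - <<'E'
from h import *
read_camera("side");read_camera("side")
go(); c=get_calibration("wrist")
a=read_camera("wrist")[:,:,::-1].copy(); cv2.imwrite("pics/w10.png",a); np.save("w10.npy",c,allow_pickle=True); go()
E
```

```text
t 10.12 pos [ 0.4818 -0.1773  0.2491] rot [-1.7994e+02  9.0000e-02 -1.4200e+01] F [ 0.04  1.15 -1.12] w 0.0294 q [ 58.2   2.4 -41.8  95.9   1.6  82.3   2.1]
t 10.18 pos [ 0.4822 -0.1766  0.2493] rot [-1.7995e+02  6.0000e-02 -1.4100e+01] F [-0.17 -0.06 -0.8 ] w 0.0298 q [ 58.1   2.4 -41.8  95.9   1.6  82.3   2.1]
```

View pics/w10.png

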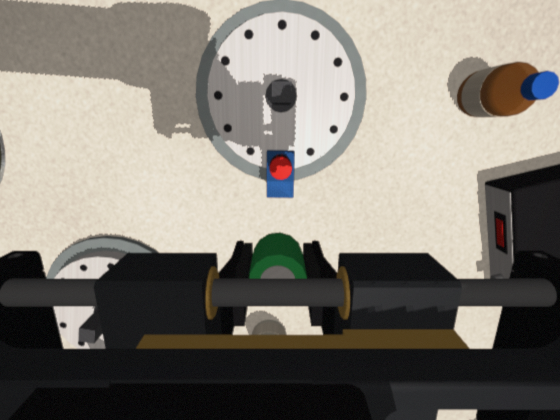

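```bash
python3 - <<'E'
from h import *
a=cv2.imread("pics/w10.png")
cv2.imwrite("pics/w10c.png",cv2.resize(a[70:205,225:345],None,fx=4.4,fy=4.4,interpolation=cv2.INTER_CUBIC))
c=get_calibration("wrist"); go()
# holes
for u,v in [(282,25),(281,95)]: print(bp(c,u,v,.034))
E
```

```text
t 10.18 pos [ 0.4822 -0.1766  0.2493] rot [-1.7995e+02  6.0000e-02 -1.4100e+01] F [-0.17 -0.06 -0.8 ] w 0.0298 q [ 58.1   2.4 -41.8  95.9   1.6  82.3   2.1]
[0.53202924 0.00352873 0.034     ]
[ 0.51203701 -0.07250018  0.034     ]
```

View pics/w10c.png

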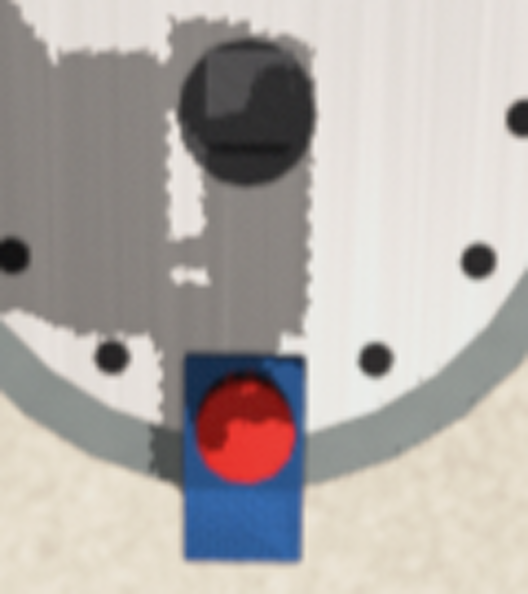

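```bash
python3 - <<'E'
from h import *
from scipy.optimize import least_squares
a=cv2.imread("pics/w10.png"); g=cv2.cvtColor(a,cv2.COLOR_BGR2GRAY); c=get_calibration("wrist")
m=(g<75).astype(np.uint8)
n,l,s,ce=cv2.connectedComponentsWithStats(m)
P=[];
for u,v in [(282,25),(249,35),(315,36),(225,62),(337,62),(218,96),(344,97),(228,128),(334,128),(251,151),(310,152)]:
    p=np.array([(s[i][4],*ce[i]) for i in range(1,n) if np.hypot(*(ce[i]-[u,v]))<4 and s[i][4]<150])
    if len(p)==0: print("none",u,v); continue
    q=p[np.argmax(p[:,0])]; P.append(bp(c,q[1],q[2],.034)[:2])
P=np.array(P)
f=least_squares(lambda x:np.hypot(*(P-x[:2]).T)-x[2],[.512,-.0725,.08]); print(len(P),f.x,np.abs(f.fun).max())
k=bp(c,280.9,167.7,.116)[:2]; d=k-f.x[:2]; print("knob",k,np.linalg.norm(d),"stage yaw",np.degrees(np.arctan2(d[0],-d[1])))
w=P-f.x[:2]; ang=np.degrees(np.arctan2(w[:,1],w[:,0]))%30; print(ang)
go((*f.x[:2],.15,-14))
E
```

```text
11 [ 0.51145678 -0.07308017  0.08017902] 0.0001972561158030267
knob [ 0.4919011  -0.15010729] 0.07947076503144691 stage yaw -14.245304867234811
[15.29874761 15.44860571 15.2995211  15.47862769 15.31346547 15.34309806
 15.39675774 15.39509612 15.29070999 15.29375569 15.10095591]
t 10.18 pos [ 0.4822 -0.1766  0.2493] rot [-1.7995e+02  6.0000e-02 -1.4100e+01] F [-0.17 -0.06 -0.8 ] w 0.0298 q [ 58.1   2.4 -41.8  95.9   1.6  82.3   2.1]
(np.float64(0.5114567815762596), np.float64(-0.07308016544131664), 0.15, -14) cm [  0.32 -10.75   9.93] turn -0.002
```

The ring-of-holes fit puts the stage centre at (0.5115, -0.0731) with residuals under 0.2 mm. The knob is at (0.492, -0.150) and the stage yaw is -14°. Moving over the post.

Request:
carry_out(translation=[[0.2, -4, 0], [0.3, -8, 2], [0.3, -10.7, 6], [0.3, -10.7, 11], [0.3, -10.7, 12]], turn=[0, 0, 0, 0, 0], gripper=[0.2, 0.2, 0.2, 0.2, 0.2])

```text
time_s: 10.8
tool_pos: [0.5087, -0.0729, 0.1269]
tool_rot: [-180.0, 0.3, -14.0]
force: [-0.6, -1.2, -0.9]
grip_width: 0.0299
```

Request:
carry_out(translation=[[0, 0, 0], [0, 0, 0], [0, 0, 0]], turn=[0, 0, 0], gripper=[0.2, 0.2, 0.2])

```text
time_s: 11.18
tool_pos: [0.5124, -0.0755, 0.1314]
tool_rot: [180.0, -0.2, -14.2]
force: [0.2, 0.7, -0.2]
grip_width: 0.0294
```

```bash
python3 - <<'E'
from h import *
go((.5115,-.0731,.067,-14.2)); 
for n in ["scene","side","wrist"]:
    c=get_calibration(n);a=read_camera(n)[:,:,::-1].copy()
    ox,oy,w,h={"scene":(200,180,80,60),"side":(250,160,80,60),"wrist":(180,150,200,150)}[n]; k=800//w
    b=cv2.resize(a[oy:oy+h,ox:ox+w],None,fx=k,fy=k,interpolation=cv2.INTER_CUBIC)
    if n!="wrist": b=cv2.convertScaleAbs(b,alpha=2,beta=20)
    cv2.imwrite(f"pics/{n}11.png",b)
E
```

```text
t 11.18 pos [ 0.5124 -0.0755  0.1314] rot [ 1.7998e+02 -1.6000e-01 -1.4190e+01] F [ 0.24  0.74 -0.21] w 0.0294 q [ 49.8   8.4 -47.6 105.2   6.6  69.1 -13.9]
(0.5115, -0.0731, 0.067, -14.2) cm [-0.15 -0.21  6.44] turn 0.0
```

View pics/scene11.png

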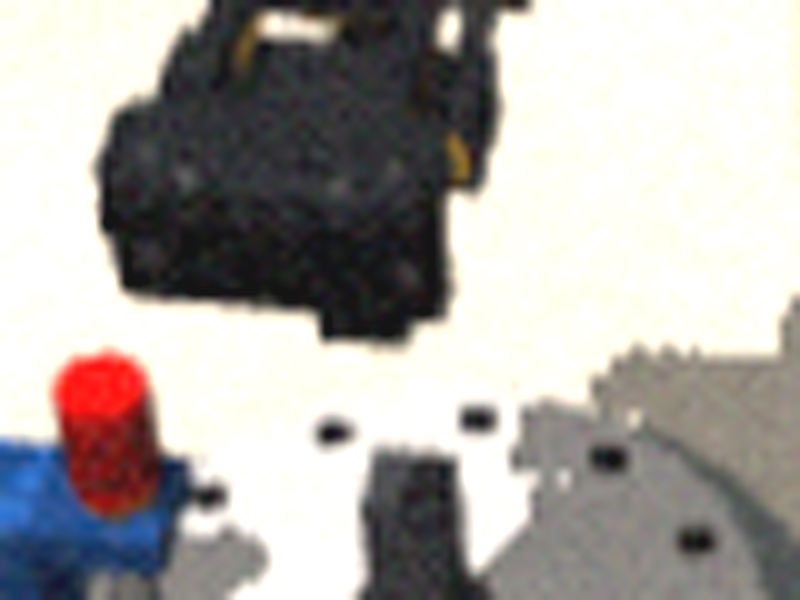

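View pics/side11.png

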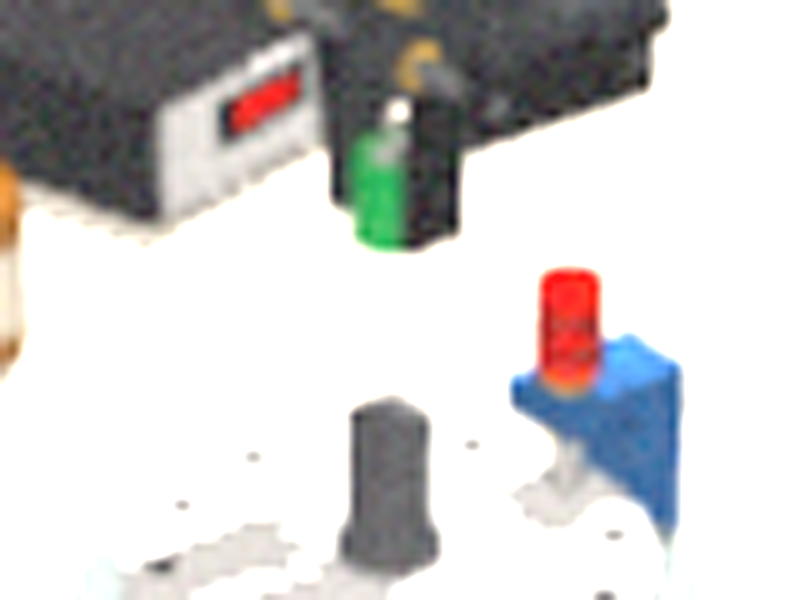

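View pics/wrist11.png

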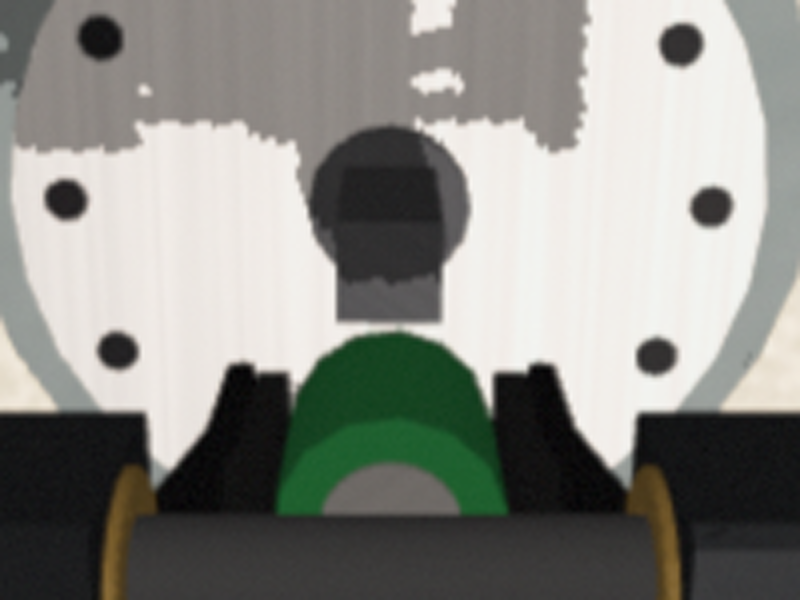

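The post is laterally aligned with the puck: post centre at x≈390 and puck at 392 in the wrist crop. Descending to just above contact.

Request:
carry_out(translation=[[-0.1, -0.1, 2], [-0.1, -0.2, 4], [-0.1, -0.2, 5.3], [-0.1, -0.2, 5.5], [-0.1, -0.2, 5.5]], turn=[0, 0, 0, 0, 0], gripper=[0.2, 0.2, 0.2, 0.2, 0.2])

```text
time_s: 11.95
tool_pos: [0.5112, -0.0729, 0.0753]
tool_rot: [-180.0, -0.0, -14.2]
force: [-0.0, -0.4, 0.4]
grip_width: 0.0297
```

Request:
carry_out(translation=[[0, 0, 0], [0, 0, 0], [0, 0, 0]], turn=[0, 0, 0], gripper=[0.2, 0.2, 0.2])

```text
time_s: 12.32
tool_pos: [0.511, -0.0729, 0.0751]
tool_rot: [180.0, -0.0, -14.2]
force: [0.4, 0.3, -1.4]
grip_width: 0.0294
```

```bash
python3 - <<'E'
from h import *
go((.5115,-.0731,.066,-14.2)); 
c=get_calibration("wrist"); S=np.array([.5115,-.0731,.09]); y=np.radians(-14.2);x=np.array([np.cos(y),np.sin(y),0]);yy=np.array([np.sin(y),-np.cos(y),0])
print([pj(c,S+.011*(s*x+t*yy)).round(1) for s in(-1,1) for t in (-1,1)])
for n in ["side","wrist"]:
    a=read_camera(n)[:,:,::-1].copy()
    ox,oy,w,h={"scene":(200,180,80,60),"side":(250,160,80,60),"wrist":(180,150,200,150)}[n]; k=800//w
    b=cv2.resize(a[oy:oy+h,ox:ox+w],None,fx=k,fy=k,interpolation=cv2.INTER_CUBIC)
    if n!="wrist": b=cv2.convertScaleAbs(b,alpha=2,beta=20)
    cv2.imwrite(f"pics/{n}12.png",b)
E
```

```text
t 12.32 pos [ 0.511  -0.0729  0.0751] rot [ 1.7999e+02 -3.0000e-02 -1.4150e+01] F [ 0.4   0.34 -1.4 ] w 0.0294 q [ 48.2  12.1 -47.1 108.9  10.   63.1 -16.9]
(0.5115, -0.0731, 0.066, -14.2) cm [0.06 0.   0.91] turn 0.001
[array([261.9, 230.6]), array([262.3, 262.3]), array([296.9, 230.6]), array([296.2, 262.3])]
```

View pics/side12.png

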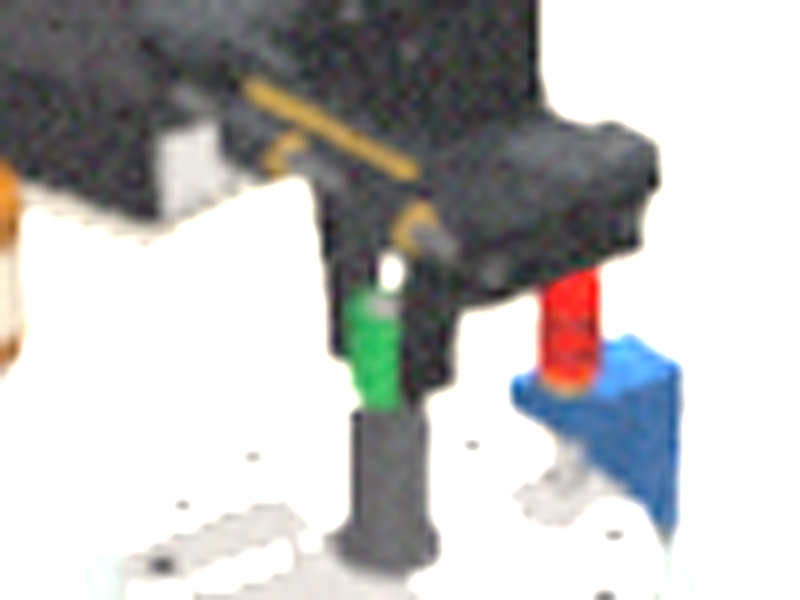

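View pics/wrist12.png

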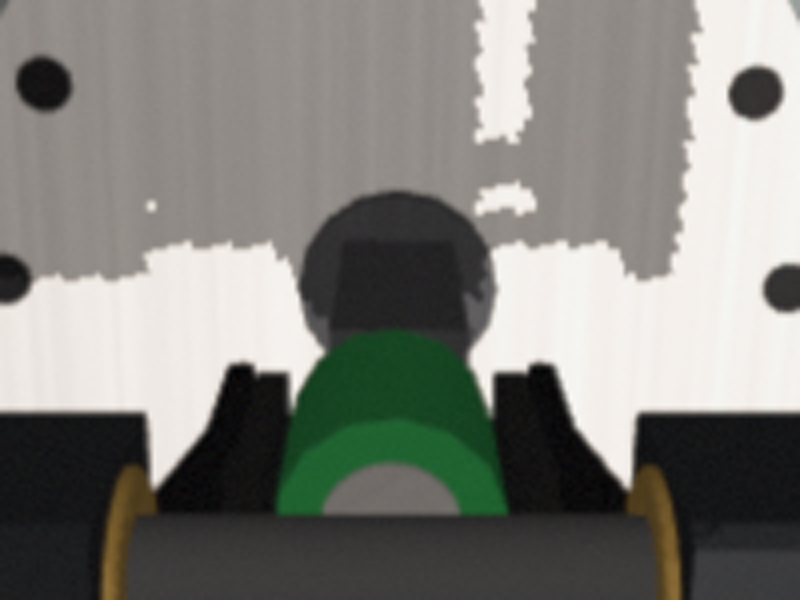

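The predicted post edges (row 231, cols 262 and 297) match the picture within 2 px. Lowering gently.

Request:
carry_out(translation=[[0.05, 0, 0.3], [0.05, 0, 0.6], [0.05, 0, 0.8], [0.05, 0, 0.8]], turn=[0, 0, 0, 0], gripper=[0.2, 0.2, 0.2, 0.2])

```text
time_s: 12.92
tool_pos: [0.511, -0.0729, 0.0665]
tool_rot: [-180.0, 0.0, -14.2]
force: [-0.9, 0.1, -1.4]
grip_width: 0.0298
```

Request:
carry_out(translation=[[0, 0, 0.05], [0, 0, 0.1], [0, 0, 0.1]], turn=[0, 0, 0], gripper=[0.2, 0.2, 0.2])

```text
time_s: 13.3
tool_pos: [0.5113, -0.073, 0.0658]
tool_rot: [180.0, -0.0, -14.2]
force: [-0.6, -0.1, -0.9]
grip_width: 0.0297
```

```bash
python3 - <<'E'
from h import *
go((.5115,-.0731,.066,-14.2)); 
a=read_camera("side")[:,:,::-1];b=cv2.resize(a[160:220,250:330],None,fx=10,fy=10,interpolation=cv2.INTER_CUBIC)
cv2.imwrite("pics/s13.png",cv2.convertScaleAbs(b,alpha=2,beta=20))
E
```

```text
t 13.3 pos [ 0.5113 -0.073   0.0658] rot [179.99  -0.   -14.15] F [-0.59 -0.09 -0.87] w 0.0297 q [ 47.9  12.9 -46.9 109.3  10.6  62.2 -17.4]
(0.5115, -0.0731, 0.066, -14.2) cm [ 0.02  0.   -0.02] turn 0.001
```

View pics/s13.png

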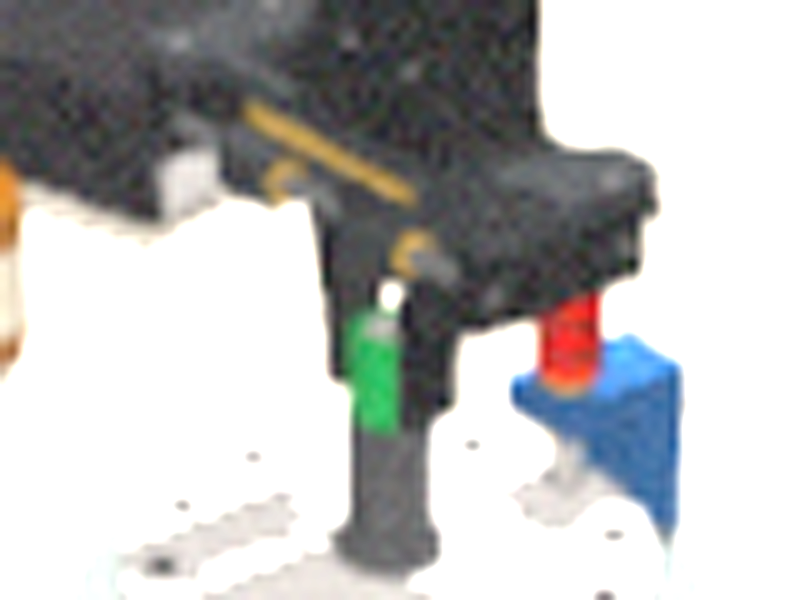

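Request:
carry_out(translation=[[0, 0, 0.05], [0, 0, 0.1], [0, 0, 0.1]], turn=[0, 0, 0], gripper=[0.2, 0.2, 0.2])

```text
time_s: 13.72
tool_pos: [0.5113, -0.073, 0.0658]
tool_rot: [180.0, 0.0, -14.1]
force: [-2.1, 0.0, 7.8]
grip_width: 0.0295
```

Contact: 7.8 N at z 0.0658, as predicted. I'll ease off and open.

Request:
carry_out(translation=[[0, 0, -0.1], [0, 0, -0.1], [0, 0, -0.1], [0, 0, -0.1], [0, 0, -0.1]], turn=[0, 0, 0, 0, 0], gripper=[0.2, 0.37, 0.4, 0.45, 0.55])

```text
time_s: 14.35
tool_pos: [0.5112, -0.073, 0.0657]
tool_rot: [180.0, 0.0, -14.2]
force: [0.6, -0.8, -0.3]
grip_width: 0.0428
```

Request:
carry_out(translation=[[0, 0, 0], [0, 0, 0], [0, 0, 0], [0, 0, 0], [0, 0, 0]], turn=[0, 0, 0, 0, 0], gripper=[0.65, 0.65, 0.65, 0.65, 0.65])

```text
time_s: 14.98
tool_pos: [0.5113, -0.073, 0.0658]
tool_rot: [180.0, -0.0, -14.2]
force: [0.5, 0.1, 0.4]
grip_width: 0.0565
```

```bash
python3 - <<'E'
from h import *
go((.5115,-.0731,.15,-14.2)); 
a=read_camera("wrist")[:,:,::-1];b=cv2.resize(a[150:300,180:380],None,fx=4,fy=4,interpolation=cv2.INTER_CUBIC)
cv2.imwrite("pics/w14.png",b)
E
```

```text
t 14.97 pos [ 0.5113 -0.073   0.0658] rot [180.    -0.   -14.15] F [0.48 0.08 0.36] w 0.0565 q [ 47.9  12.9 -46.9 109.3  10.6  62.2 -17.4]
(0.5115, -0.0731, 0.15, -14.2) cm [ 0.03  0.   -8.42] turn 0.001
```

View pics/w14.png

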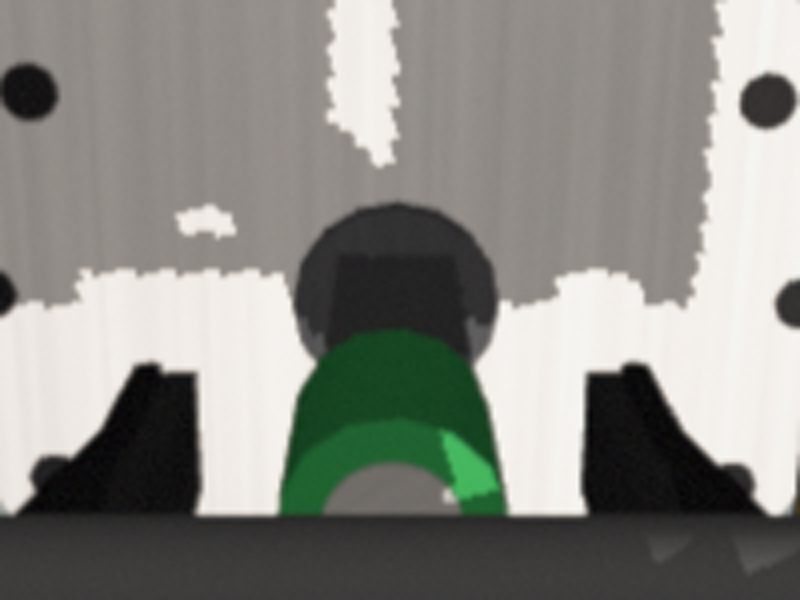

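The puck is released and upright on the post (top at (395,500) in the crop). Rising straight up, then over the knob.

Request:
carry_out(translation=[[0, 0, -2], [0, 0, -5], [0, 0, -8], [0, 0, -9], [0, 0, -9]], turn=[0, 0, 0, 0, 0], gripper=[0.65, 0.65, 0.65, 0.65, 0.65])

```text
time_s: 15.65
tool_pos: [0.5114, -0.0731, 0.1558]
tool_rot: [180.0, -0.0, -14.2]
force: [0.0, 0.5, -0.8]
grip_width: 0.0568
```

```bash
python3 - <<'E'
from h import *
go((.4918,-.1504,.15,-14.2)); 
E
```

```text
t 15.65 pos [ 0.5114 -0.0731  0.1558] rot [ 1.7998e+02 -4.0000e-02 -1.4160e+01] F [ 0.04  0.53 -0.82] w 0.0568 q [ 50.4   6.9 -47.9 103.5   5.4  71.9 -13.1]
(0.4918, -0.1504, 0.15, -14.2) cm [-0.01  7.97  0.58] turn 0.001
```

Request:
carry_out(translation=[[0, 4, 0], [0, 7, 0], [0, 8, 0], [0, 8, 0], [0, 8, 0]], turn=[0, 0, 0, 0, 0], gripper=[0.65, 0.65, 0.65, 0.65, 0.65])

```text
time_s: 16.27
tool_pos: [0.492, -0.1488, 0.1555]
tool_rot: [-180.0, 0.0, -14.0]
force: [-0.3, 0.5, -1.2]
grip_width: 0.0567
```

```bash
python3 - <<'E'
from h import *
read_camera("side")
go((.4918,-.1504,.051,-14.2)); c=get_calibration("wrist")
S=np.array([.5115,-.0731,.122]); print("puck top pred",pj(c,S),"knob top pred",pj(c,[.4918,-.1504,.116]))
a=read_camera("wrist")[:,:,::-1];cv2.imwrite("pics/w15.png",a)
a=read_camera("side")[:,:,::-1];b=cv2.resize(a[160:220,250:330],None,fx=10,fy=10,interpolation=cv2.INTER_CUBIC)
cv2.imwrite("pics/s15.png",cv2.convertScaleAbs(b,alpha=2,beta=20))
E
```

```text
t 16.32 pos [ 0.4921 -0.1488  0.1557] rot [-1.7997e+02  1.0000e-02 -1.4010e+01] F [-0.46 -0.14  0.22] w 0.0567 q [ 56.1   6.1 -44.4 103.8   4.5  71.9  -3.6]
(0.4918, -0.1504, 0.051, -14.2) cm [1.000e-02 1.600e-01 1.047e+01] turn 0.003
puck top pred [279.10031675 119.30712234] knob top pred [278.34083878 221.41685277]
```

View pics/w15.png

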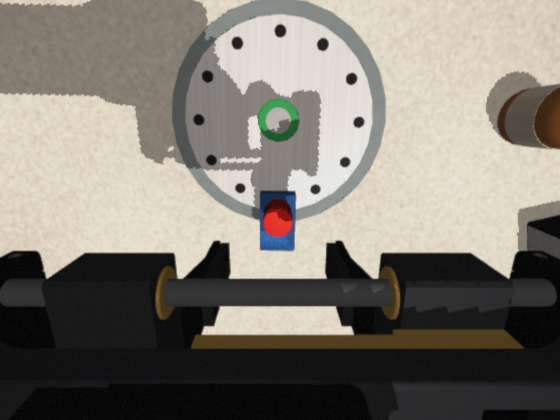

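View pics/s15.png

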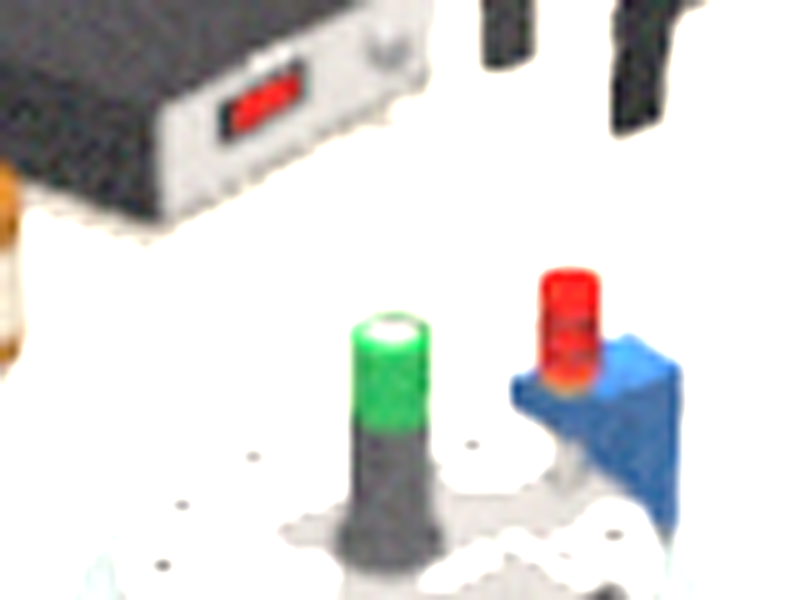

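The puck stands centred: its top is at (278.5,120) against a predicted (279.1,119.3), an error under 1 mm. The knob top at (278,220) is also as predicted. Descending around the knob.

Request:
carry_out(translation=[[0, 0.1, 3], [0, 0.1, 6], [0, 0.1, 8], [0, 0.1, 8.5], [0, 0.1, 8.5]], turn=[0, 0, 0, 0, 0], gripper=[0.65, 0.65, 0.65, 0.65, 0.65])

```text
time_s: 17.05
tool_pos: [0.4918, -0.1512, 0.0712]
tool_rot: [-180.0, -0.0, -14.1]
force: [-0.0, -0.1, 0.2]
grip_width: 0.0566
```

Request:
carry_out(translation=[[0, 0, 0.8], [0, 0, 1.6], [0, 0, 1.8], [0, 0, 1.8]], turn=[0, 0, 0, 0], gripper=[0.65, 0.65, 0.65, 0.65], squeeze=45)

```text
time_s: 17.55
tool_pos: [0.4913, -0.1515, 0.0527]
tool_rot: [-180.0, 0.0, -14.1]
force: [0.8, -1.1, -0.2]
grip_width: 0.057
```

```bash
python3 - <<'E'
from h import *
go((.4918,-.1504,.051,-14.2)); 
a=read_camera("wrist")[:,:,::-1];cv2.imwrite("pics/w16.png",a)
a=read_camera("side")[:,:,::-1];b=cv2.resize(a[160:220,250:330],None,fx=10,fy=10,interpolation=cv2.INTER_CUBIC)
cv2.imwrite("pics/s16.png",cv2.convertScaleAbs(b,alpha=2,beta=20))
E
```

```text
t 17.55 pos [ 0.4913 -0.1515  0.0527] rot [-1.800e+02  2.000e-02 -1.415e+01] F [ 0.79 -1.07 -0.24] w 0.057 q [ 53.9  13.  -43.5 110.4  10.2  60.5  -8.1]
(0.4918, -0.1504, 0.051, -14.2) cm [ 0.02 -0.11  0.17] turn 0.001
```

View pics/w16.png

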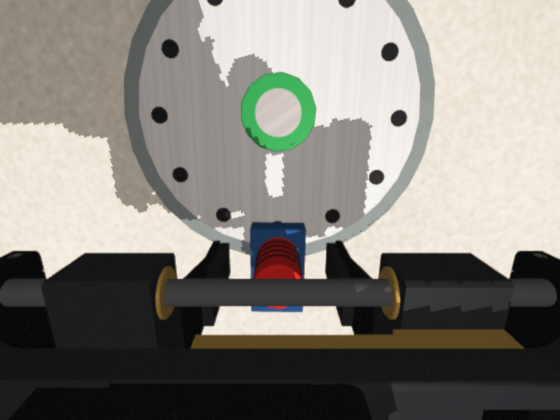

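View pics/s16.png

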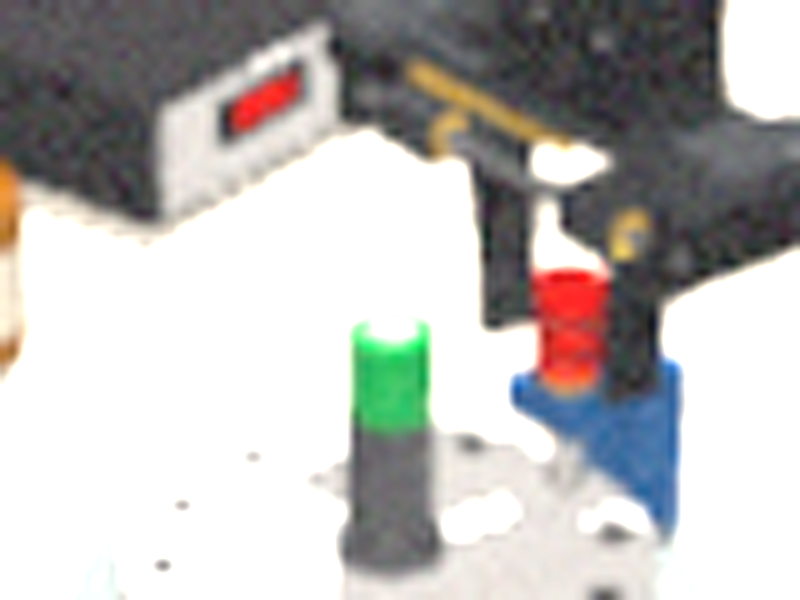

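The fingers straddle the knob with their tips just above the bracket. Closing.

Request:
carry_out(translation=[[0, -0.1, 0], [0, -0.1, 0], [0, -0.1, 0], [0, -0.1, 0], [0, -0.1, 0]], turn=[0, 0, 0, 0, 0], gripper=[0.1, 0.1, 0.1, 0.1, 0.1], squeeze=45)

```text
time_s: 18.27
tool_pos: [0.4917, -0.1506, 0.0528]
tool_rot: [180.0, -0.0, -14.2]
force: [-0.2, 0.2, 0.5]
grip_width: 0.0241
```

Request:
carry_out(translation=[[0, 0, 0], [0, 0, 0], [0, 0, 0], [0, 0, 0], [0, 0, 0]], turn=[0, 0, 0, 0, 0], gripper=[0.1, 0.1, 0.1, 0.1, 0.1])

```text
time_s: 18.9
tool_pos: [0.4917, -0.1506, 0.0528]
tool_rot: [180.0, -0.0, -14.2]
force: [-0.6, -0.1, 0.6]
grip_width: 0.0241
```

The gripper stopped at 24 mm on the knob. Pulling up 19 mm first.

Request:
carry_out(translation=[[0, 0, -0.4], [0, 0, -0.9], [0, 0, -1.4], [0, 0, -1.9], [0, 0, -1.9]], turn=[0, 0, 0, 0, 0], gripper=[0.1, 0.1, 0.1, 0.1, 0.1])

```text
time_s: 19.52
tool_pos: [0.4916, -0.1506, 0.072]
tool_rot: [180.0, -0.0, -14.2]
force: [4.2, -1.2, -9.3]
grip_width: 0.0241
```

Request:
carry_out(translation=[[0, 0, 0], [0, 0, 0], [0, 0, 0]], turn=[0, 0, 0], gripper=[0.1, 0.1, 0.1])

```text
time_s: 19.9
tool_pos: [0.4917, -0.1506, 0.0717]
tool_rot: [180.0, 0.0, -14.1]
force: [3.5, -1.6, -9.1]
grip_width: 0.0242
```

```bash
python3 - <<'E'
from h import *
go((.4918,-.1504,.073,-14.2)); 
a=read_camera("side")[:,:,::-1];b=cv2.resize(a[160:220,250:330],None,fx=10,fy=10,interpolation=cv2.INTER_CUBIC)
cv2.imwrite("pics/s17.png",cv2.convertScaleAbs(b,alpha=2,beta=20))
E
```

```text
t 19.9 pos [ 0.4917 -0.1506  0.0717] rot [180.     0.   -14.15] F [ 3.46 -1.6  -9.08] w 0.0242 q [ 54.4  11.5 -43.9 109.4   9.   62.6  -7.2]
(0.4918, -0.1504, 0.073, -14.2) cm [ 0.01 -0.02 -0.13] turn 0.001
```

View pics/s17.png

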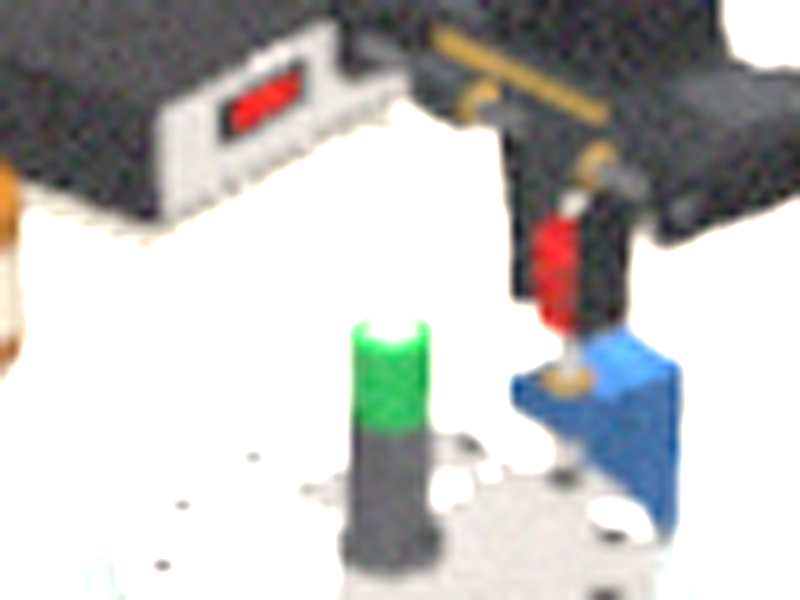

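The knob is up about 19 mm, showing a pin shaft below it at (570,350) in the crop, with a pull of 9 N. A little further to the stop.

Request:
carry_out(translation=[[0, 0, -0.1], [0, 0, -0.15], [0, 0, -0.15], [0, 0, -0.15]], turn=[0, 0, 0, 0], gripper=[0.1, 0.1, 0.1, 0.1])

```text
time_s: 20.45
tool_pos: [0.4917, -0.1506, 0.073]
tool_rot: [-180.0, -0.0, -14.1]
force: [5.1, -1.3, -12.9]
grip_width: 0.0236
```

Request:
carry_out(translation=[[0, 0, 0], [0, 0, 0], [0, 0, 0], [0, 0, 0], [0, 0, 0]], turn=[0, 0, 0, 0, 0], gripper=[0.1, 0.1, 0.1, 0.1, 0.1])

```text
time_s: 21.08
tool_pos: [0.4916, -0.1505, 0.073]
tool_rot: [-180.0, 0.0, -14.2]
force: [5.0, -1.4, -12.9]
grip_width: 0.0239
```

```bash
python3 - <<'E'
from h import *
go(); c=get_calibration("wrist"); print(pj(c,[.5115,-.0731,.122]))
a=read_camera("wrist")[:,:,::-1];cv2.imwrite("pics/w18.png",a)
for n in ["side","scene"]:
    a=read_camera(n)[:,:,::-1];cv2.imwrite(f"pics/{n}18.png",a)
a=cv2.imread("pics/side18.png");b=cv2.resize(a[160:220,250:330],None,fx=10,fy=10,interpolation=cv2.INTER_CUBIC)
cv2.imwrite("pics/s18.png",cv2.convertScaleAbs(b,alpha=2,beta=20)); go()
E
```

```text
t 21.07 pos [ 0.4916 -0.1505  0.073 ] rot [-1.7999e+02  1.0000e-02 -1.4150e+01] F [  5.02  -1.38 -12.93] w 0.0239 q [ 54.4  11.4 -43.9 109.3   8.9  62.7  -7.1]
[279.65928849 114.87187718]
t 21.23 pos [ 0.4917 -0.1506  0.073 ] rot [-179.99    0.    -14.15] F [  5.58  -1.83 -13.04] w 0.0243 q [ 54.4  11.4 -43.9 109.3   8.9  62.7  -7.1]
```

View pics/s18.png

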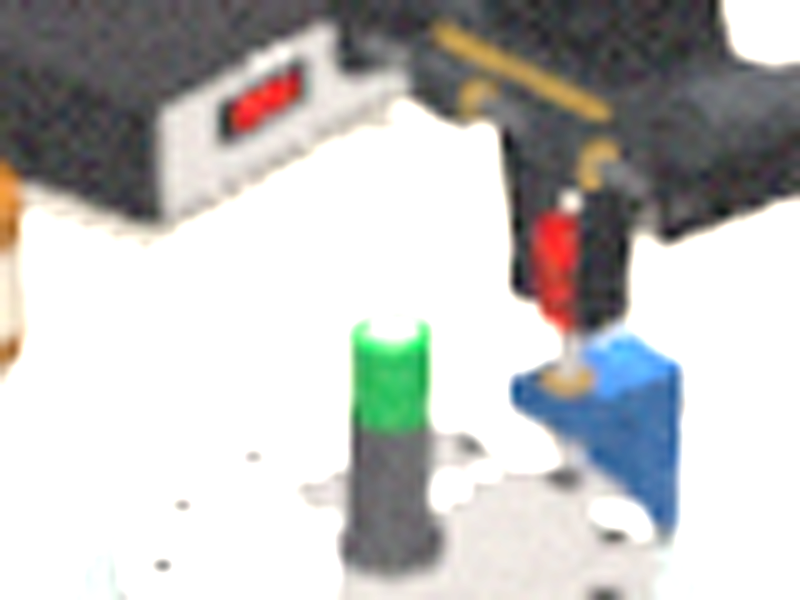

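View pics/w18.png

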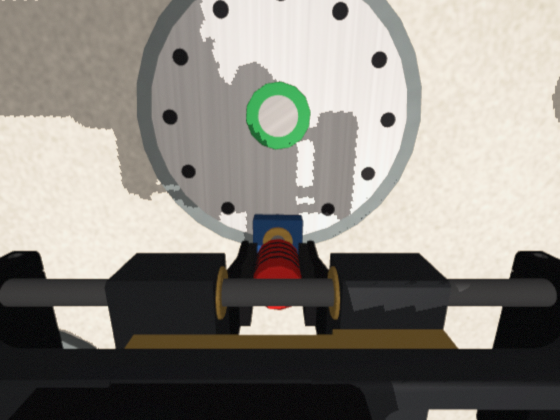

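View pics/scene18.png

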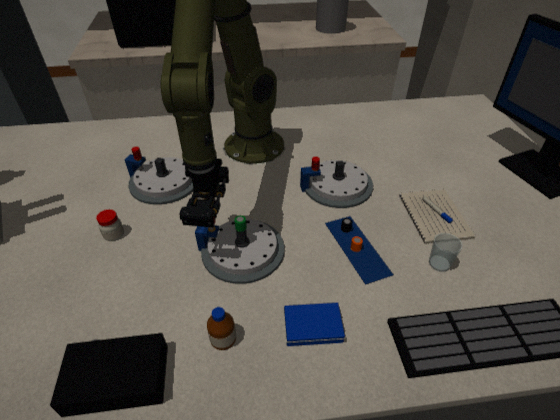

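The pin is at its stop: the gripper travelled 20.2 mm and the pull rose to 13 N, above the 8.5 N the spring alone gives, and it is steady. The puck top is at (278.5,116) against a predicted (279.7,114.9), and everything else is in place. Handing in.

```bash
python3 -c "
from cell import sign_off,telemetry
print(sign_off()); o=telemetry.get_obs(); print(o['time_s'],o['tool_pos'],o['force'],o['grip_width'])"
```

```text
the job is handed in; nothing more can be done
None
the job is handed in; nothing more can be done
```

The green puck is on the post of the farthest stage, let go, polished face up. The gripper is still holding the red knob at its stop. I handed the job in at about 21 s of the 45 s limit, and it reported no verdict.

**Last checks**
- **Puck:** in the last wrist view it stood upright, within about 1 mm of the post's centre. Nothing of the robot was touching it.
- **Pin:** the gripper travelled 20.2 mm. The pull rose from 9 N to a steady 13 N, more than the 8.5 N the spring gives at full travel, so the pin is against its stop. The grip was steady at 24 mm on the knob.
- **Everything else:** in the last scene picture the other pucks and the bystanders look unmoved.

**What disagreed**
- **Fingertip position:** the fingertips sat about 32 mm above the reported TCP, not 8 mm beyond it as the text says. My first grasp therefore closed in the air above the puck without touching it. I measured the offset from the pictures and used it from then on; the contact height on the post and the knob grasp both confirmed it.
- **Blurred picture:** one early wrist picture was blurred and placed the puck about 13 mm off, so I discarded it and took another.
- **Sideways force:** about 5 N of unexplained sideways force showed while the knob was held at the stop.

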